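# Move a measuring stage to its flag and lock it

### The job

Bring the specimen carriage of the measuring stage to its flag: first swing the lock lever under the bar lamp fully open (upright) before touching the crank, then crank until the carriage's pointer lines up with the flag's blade, and swing the lever fully shut again. Never turn the crank while the lever is shut, and leave the flag, the mounts and the other things on the desk as they are.

Things in the scene. Friction and masses are not known exactly. Their poses are not given: they have to be found in the camera images.
- stage: the measuring stage: fixed grey base plate, 200 x 400 x 16 mm (x, y, z). Origin at the centre of its underside; its +x points away from the robot (turned up to 0.3 rad), +y to the left. All parts of the job stand on it; 'stage' x, y, z below are in its frame.
- lamp (a point): centre of the fixed black bar lamp hanging over the lock lever; it fills stage x -63..-33, y 10..196, z 175..201 mm, on a column at x -5, y 185 mm (22 mm square). It blocks a gripper pointing straight down on the lever's handle: come from the robot's side, tilted 30 to 40 degrees, fingers pointing down and to stage +x.
- lever (a joint): lock lever, steel, 65 mm long, hinged on the dark lock block beside the rail. 0 = shut: level, pointing to stage +y. Swings up about an axis along stage x to 1.57 = open, upright. Stays where it is left; takes about 2.5 N at the handle.
- lever_grip (a point): grip point of the lever's handle, a black round bar of 14 mm diameter parallel to stage x, standing out from the lever towards the robot. On the bar's axis, 11 mm from its free end, 25 mm from the lever. Stage x -75 mm; shut y 115, z 75 mm; open y 50, z 140 mm. The bar may turn between the finger pads.
- lever_hinge (a point): point on the lever's hinge axis level with lever_grip along it (stage x -75, y 50, z 75 mm, in the free space before the block); lever_grip circles it at 65 mm in the stage's y-z plane
- crank (a joint): hand crank: aluminium disc, 92 mm diameter, top at z 60 mm, upright axis, on the white gearbox at the stage's right end. Grows clockwise seen from above; a clockwise turn drives the carriage 20 mm to stage +y. Needs about 1 N at the knob, stays where it is left; the start angle varies. The shut lever does not block it, so unlocking first is up to you.
- crank_axis (a point): on the crank's upright axis (stage x -20, y -150 mm), at the height of knob_mid, z 80 mm
- knob_mid (a point): middle of the crank's black upright knob: 16 mm diameter, 40 mm tall (z 60 to 100 mm), 35 mm from the axis; it spins on its pin, so a gripper may hold it from above and circle without turning
- pointer (a point): tip of the carriage's pointer, a dark bar 4 mm wide pointing to stage +x. The carriage, an aluminium block 60 x 50 x 14 mm with a round black specimen on top, slides along stage y. Axes as the stage's. It starts 25 to 55 mm to the right (stage -y) of the flag.
- flag_blade (a point): middle of the upright dark blade (4 mm wide, 24 mm tall) of the small flag on the scale bar behind the carriage; it marks the wanted position. The pointer passes 2.5 mm before it without touching; they line up when their stage y is equal. Axes as the stage's. Do not shift it (6 N would).
- mount_front: bystander: black resin mount, 25 mm diameter, 16 mm tall, loose on the base plate in front of the carriage; origin at its underside
- mount_back: bystander: black resin mount, 32 mm diameter, 20 mm tall, loose on the base plate behind the crank; origin at its underside
- press: bystander: black hand press with round foot (84 mm), 162 mm tall, left of the stage; origin under its foot
- pot: bystander: white ceramic pot, 80 mm diameter, 90 mm tall, left of the stage; origin at its underside
- mouse: bystander: black computer mouse, 105 x 60 x 30 mm, right of the stage; origin at its underside
- tape: bystander: ring of clear tape, 80 mm diameter, 18 mm tall, right of the stage; origin at its underside

How it is judged:
By the outcome, as a careful person would: the job done as asked, in the order asked, and still so for the second after the job is handed in, with the robot touching nothing.
It also fails if it takes over 72 s, if anything falls off the work surface, if the arm or the gripper's body presses on something with over 40 N, if the wrist force passes 120 N, or if a joint passes its speed limit or range.

### The arm

A 6-joint arm with a two-finger parallel gripper is mounted at the origin on the work surface. World frame = base frame: x ahead of the robot, y to its left, z up, the work surface at z = 0. Lengths are in mm, angles in rad, forces in N, time in s.
With the tool pointing down it reaches from about 350 to 875 mm from the base axis. Payload 4.2 kg.
Tool frame: the origin (TCP) lies at the centre of the arm's flange, where the gripper is bolted on; the fingertips stand 182 mm ahead of it and the grasp point (between the pads) lies 164 mm ahead of it; z points along the fingers, y is the line along which they close (so a half turn about z gives the same grasp; the last joint's range is limited). The gripper opens to 87 mm and grips with 3 to 60 N. Pads are 19 mm wide; open, the fingers measure 117 mm over their backs; the gripper's body (75 mm by 190 mm) begins 51 mm behind the grasp point.
Start: joints at [1.569, 0.385, 0.008, 0, -1.194, -0.259], TCP at [161.127, 603.853, 404.75] pointing down, gripper open.
Joint ranges: [-3.14, 3.14], [-1.21, 2.06], [-1.07, 1.41], [-3.16, 2.05], [-2.99, -0.16], [-3.1, 3.1]. Speed limits (rad/s): [2.79, 2.79, 3.14, 3.14, 3.14, 3.14].

### API

Orientations are given as a unit quaternion [w, x, y, z].
In Python, from plant import bot, eyes gives the robot as it stands.
- The arm moves only by the tool drive_tool, never from a script. Its argument "series" is a list of rows, each a list of 3 entries, a list of its own where there are three numbers: the shift along the tool's x, y, z as a fraction of full scale, then the turn, a rotation vector about the tool's x, y, z as a fraction of full scale, then the finger opening in mm, from 0 to 87. A call has 1 to 12 rows; each row is the pose to reach, as a shift and turn from the pose commanded when the call began, along the tool's axes at that moment; what a row does not reach only later rows make up. Full scale, the value 1, is 0.3 m for a shift and 45 degrees for a turn. A row lasts 1/12 s, in which the tool goes at most 41.7 mm and 7.16 degrees, less where a joint would pass 70% of its speed; a pose out of reach is approached as far as the arm can. A call with a number of a shift or a turn outside -1 to 1 is refused whole. A call with a gripper value outside its range is refused whole. The fingers move at their own pace and stop on an object; "grip_force" is the grip in N (left out, the last holds). Time passes only in rows, so rows that repeat a pose let the fingers close. It gives the time, the measured TCP pose, the force, the opening and the grip force at its end, in the units of the state.
- bot.get_obs(): the state, without advancing time (a new reading comes with each control period).
- eyes.read_camera(name): name is "side" or "top" or "wrist"; returns the picture (420x560x3 uint8, blue, green, red); there is no depth.
- eyes.camera_info(name): a dict with "fx", "fy", "cx", "cy" (pixels), "origin" and "orientation" of the camera in the world. Camera axes: x right, y up, looking along -z (the intrinsics and any distortion apply to the point x, -y, -z); pixel columns grow to the right and rows downward; lengths in mm; the calibration is good to about 2 mm. The wrist camera is an equidistant fisheye: a pixel r from the principal point sees the ray r / f radians off the axis. A picture is of the moment at which its call begins: read the wrist's pose just before it. camera_info takes no time and is no camera call; for the wrist camera it gives the pose at the moment of the call.
- bot.sign_off(): hands the job in; it is judged then, once.
The state is a dict: "time_s": time; "joint_pos": joint angles; "qd": joint speeds; "joint_torque": joint torques, N m; "position": TCP position; "eef_rot": TCP orientation; "force": force on the tool from outside, world axes, zero at the start; "torque": the same for the moment, N m; "finger_gap": finger opening in mm; "grip_force": force on a finger pad.
Only numpy, scipy, OpenCV 4.12 (cv2) and the standard library are available. Lean on these libraries where they do the work, as an engineer would, in place of code of your own. Each camera call takes 0.05 s, during which the arm holds its last target. There are 200 camera calls.

## Working session

There is one attempt and no reset: what is moved stays moved. The work goes in short steps, Python scripts to look and compute and a tool call to move; the robot and the scene stay as the last step left them, time stands still between calls to the robot, and variables do not carry over. Pictures are saved under pics/ and viewed, at most 12 in all, crops included, and the job is handed in when it is done.

Besides the shell and the picture viewer there is one more tool, called after "Call:" by a JSON object that holds its "op" and its "data", one argument or row to a line. drive_tool: Moves the arm, as the interface text tells. Its arguments: {"type":"object","properties":{"series":{"type":"array","items":{"type":"array"}},"grip_force":{"type":"number"}},"required":["series"]}

```bash
ls; mkdir -p pics; python3 - <<'E'
from plant import bot, eyes
import cv2
print(bot.get_obs())
for n in("side","top","wrist"):
    print(n,eyes.camera_info(n))
    cv2.imwrite(f"pics/{n}0.png",eyes.read_camera(n))
E
```

```text
pics
{'time_s': 0.0, 'joint_pos': array([ 1.56859009e+00,  3.85523096e-01,  6.66195198e-03, -5.22884986e-04,
       -1.19399600e+00, -2.58580347e-01]), 'qd': array([ 0.00252198, -0.00067717, -0.00031847, -0.00131559,  0.00170334,
       -0.00071901]), 'joint_torque': array([ 1.16542124e-04, -3.90662813e+01,  1.87400562e+01,  4.21990022e+00,
        1.09270585e-02, -1.94480713e-04]), 'position': array([161.07180212, 603.67498838, 403.68998278]), 'eef_rot': array([ 1.05301979e-03,  9.91497732e-01, -1.30119661e-01, -1.09284700e-04]), 'force': array([-0.04675747, -0.52186864,  0.3018186 ]), 'torque': array([-0.05713732, -0.04386656, -0.07079072]), 'grip_force': 0.0, 'finger_gap': 86.98145266156253}
side {'fx': 489.3795736788387, 'fy': 489.3795736788387, 'cx': 279.0651174931294, 'cy': 215.7424287361524, 'origin': array([  64.48486554, -861.19482414,  897.60684035]), 'orientation': array([ 0.86968952,  0.42960752, -0.11244797, -0.21548312])}
top {'fx': 433.142826107961, 'fy': 433.142826107961, 'cx': 275.35371321064315, 'cy': 209.17655201794227, 'origin': array([ 373.28737014,   -6.14914159, 1323.16397357]), 'orientation': array([-0.70232322, -0.05634741,  0.04075857,  0.7084531 ])}
wrist {'fx': 325.19226210127806, 'fy': 325.19226210127806, 'cx': 276.903917367103, 'cy': 212.76116281348047, 'origin': array([236.45877353, 584.62695406, 383.61420309]), 'orientation': array([-0.60237592,  0.08779431, -0.1125219 ,  0.78534975])}
```

View pics.

View pics/top0.png

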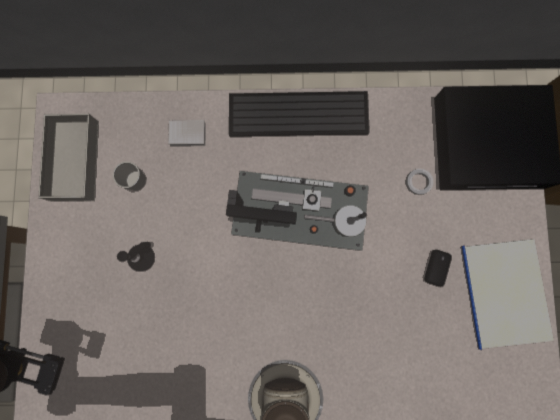

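View pics/side0.png

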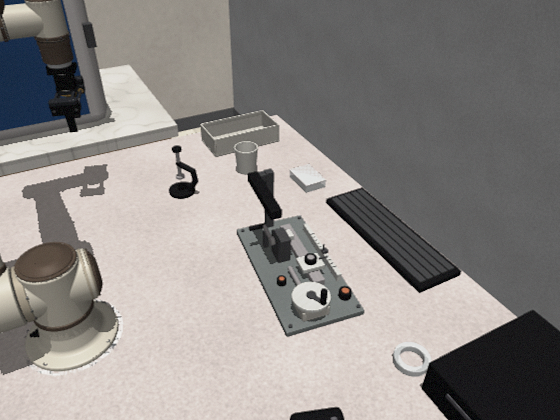

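```bash
cat > h.py <<'E'
import numpy as np, cv2
from scipy.spatial.transform import Rotation as R
from plant import bot, eyes
def rot(q): return R.from_quat([q[1],q[2],q[3],q[0]])
def ray(info,u,v,fish=False):
    x=(u-info['cx'])/info['fx']; y=(v-info['cy'])/info['fy']
    if fish:
        r=np.hypot(x,y); s=np.sin(r)/max(r,1e-9); d=np.array([x*s,-y*s,-np.cos(r)])
    else: d=np.array([x,-y,-1.])
    return np.array(info['origin']), rot(info['orientation']).apply(d/np.linalg.norm(d))
def onz(info,u,v,z,fish=False):
    o,d=ray(info,u,v,fish); return o+d*(z-o[2])/d[2]
def cross(rays):
    A=np.zeros((3,3));b=np.zeros(3)
    for o,d in rays:
        P=np.eye(3)-np.outer(d,d);A+=P;b+=P@o
    p=np.linalg.solve(A,b)
    return p,[np.linalg.norm((np.eye(3)-np.outer(d,d))@(p-o)) for o,d in rays]
def proj(info,p,fish=False):
    c=rot(info['orientation']).inv().apply(np.atleast_2d(p)-info['origin'])
    x,y,z=c[:,0],-c[:,1],-c[:,2]
    if fish:
        rr=np.hypot(x,y);th=np.arctan2(rr,z);k=th/np.maximum(rr,1e-9);return np.c_[info['cx']+info['fx']*x*k,info['cy']+info['fy']*y*k]
    return np.c_[info['cx']+info['fx']*x/z,info['cy']+info['fy']*y/z]
E
python3 - <<'E'
from h import *
t=cv2.imread('pics/top0.png');s=cv2.imread('pics/side0.png')
for n,im,(a,b,c,d) in(('top',t,(222,165,378,255)),('side',s,(230,160,370,335))):
    k=im[b:d,a:c]; hsv=cv2.cvtColor(k,cv2.COLOR_BGR2HSV)
    # plate: saturated greenish grey vs. pinkish desk: G>=R
    dlt=k[:,:,1].astype(int)-k[:,:,2]
    m=((dlt>3)&(k.max(2)<150)).astype(np.uint8)*255
    m=cv2.morphologyEx(m,cv2.MORPH_CLOSE,np.ones((9,9)))
    cs=max(cv2.findContours(m,0,2)[0],key=cv2.contourArea)
    q=cv2.boxPoints(cv2.minAreaRect(cs))+[a,b]
    ap=cv2.approxPolyDP(cv2.convexHull(cs),4,True)[:,0]+[a,b]
    print(n,q.round(1).tolist(),ap.tolist())
    i=eyes.camera_info(n)
    for u,v in ap: print(onz(i,u,v,16).round(1))
a=cv2.resize(t[165:255,222:378],None,fx=3.2,fy=3.2,interpolation=2);b=cv2.resize(s[160:335,230:370],None,fx=3.4,fy=3.4,interpolation=2)
o=np.zeros((600,800,3),np.uint8);a=cv2.resize(t[165:255,222:378],None,fx=2.08,fy=2.08);o[:a.shape[0],:a.shape[1]]=a;o[:595,325:325+476][:, :475]=b[:595,:475]
cv2.imwrite('pics/c1.png',o)
E
```

```text
Traceback (most recent call last):
ValueError: max() iterable argument is empty
```

```bash
python3 - <<'E'
from h import *
t=cv2.imread('pics/top0.png');s=cv2.imread('pics/side0.png')
print(t[240,300],t[200,250-5],t[260,300],s[310,300],s[270,262],s[310,230])
for n,im,(a,b,c,d) in(('top',t,(225,165,378,258)),('side',s,(232,205,366,332))):
    k=im[b:d,a:c]; g=k[:,:,2].astype(int)
    th,m=cv2.threshold(k[:,:,2],0,255,cv2.THRESH_BINARY_INV+cv2.THRESH_OTSU)
    cs=max(cv2.findContours(m,0,2)[0],key=cv2.contourArea)
    ap=cv2.approxPolyDP(cv2.convexHull(cs),3,True)[:,0]+[a,b]
    print(n,th)
    i=eyes.camera_info(n)
    for u,v in ap: print(u,v,onz(i,u,v,16).round(1))
b=cv2.resize(s[160:335,230:370],None,fx=3.4,fy=3.4,interpolation=2)
o=np.zeros((600,800,3),np.uint8);a=cv2.resize(t[165:255,222:378],None,fx=2.08,fy=2.08);o[:a.shape[0],:a.shape[1]]=a;o[:595,325:800]=b[:595,:475]
cv2.imwrite('pics/c1.png',o)
E
```

```text
[90 93 92] [87 90 89] [128 133 143] [91 94 95] [121 123 120] [202 209 219]
top 112.0
229 190 [615.2 164.2  16. ]
240 171 [674.5 130.5  16. ]
367 186 [ 622.8 -258.5   16. ]
361 249 [ 431.2 -233.7   16. ]
233 235 [476.6 151.   16. ]
226 215 [537.9 172.8  16. ]
side 152.0
237 229 [482.  156.1  16. ]
262 205 [597.9 228.   16. ]
278 205 [641.5 205.5  16. ]
300 216 [673.5 126.4  16. ]
324 244 [668.4 -15.   16. ]
363 313 [ 616.1 -269.9   16. ]
305 331 [ 467.2 -252.5   16. ]
284 331 [ 424.9 -230.4   16. ]
```

View pics/c1.png

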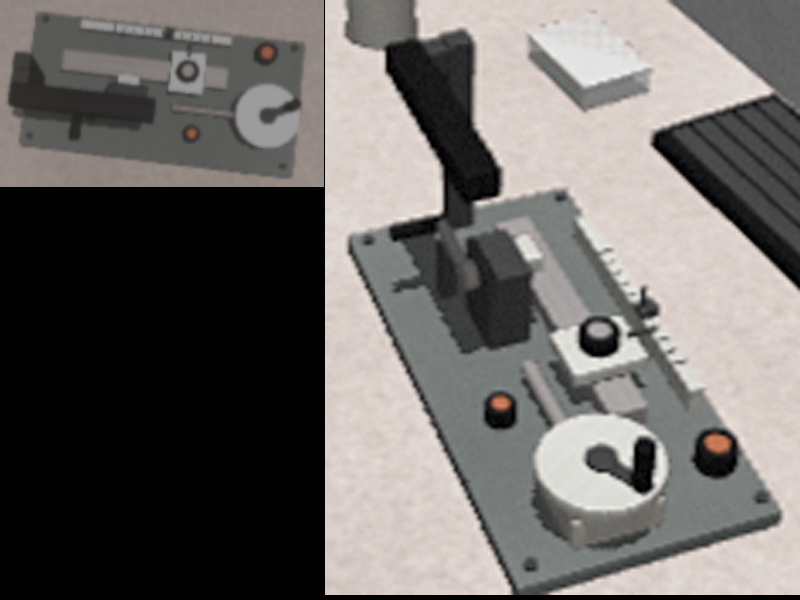

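Call:
{"op": "drive_tool", "data": {
  "series": [
    [[0.02,0.02,0],[0,0,0],87],
    [[0.07,0.08,0],[0,0,0],87],
    [[0.14,0.16,0],[0,0,0],87],
    [[0.22,0.25,0],[0,0,0],87],
    [[0.3,0.35,0],[0,0,0],87],
    [[0.38,0.44,0],[0,0,0],87],
    [[0.46,0.53,0],[0,0,0],87],
    [[0.54,0.62,0],[0,0,0],87],
    [[0.62,0.71,0],[0,0,0],87],
    [[0.69,0.79,0],[0,0,0],87],
    [[0.75,0.86,0],[0,0,0],87],
    [[0.78,0.9,0],[0,0,0],87]
  ]
}}

```text
time_s: 1.15
position: [318.0, 279.4, 404.7]
eef_rot: [0.0, 0.991, -0.131, -0.0]
force: [0.3, 0.4, -0.3]
finger_gap: 86.8
grip_force: 0.0
```

Call:
{"op": "drive_tool", "data": {
  "series": [
    [[0.03,0.03,0],[0,0,-0.01],87],
    [[0.09,0.1,0],[0,0,-0.03],87],
    [[0.16,0.18,0],[0,0,-0.05],87],
    [[0.24,0.27,0],[0,0,-0.07],87],
    [[0.32,0.37,0],[0,0,-0.09],87],
    [[0.4,0.46,0],[0,0,-0.11],87],
    [[0.48,0.56,0],[0,0,-0.13],87],
    [[0.56,0.65,0],[0,0,-0.15],87],
    [[0.64,0.74,0],[0,0,-0.17],87],
    [[0.71,0.82,0],[0,0,-0.17],87],
    [[0.76,0.88,0],[0,0,-0.17],87],
    [[0.78,0.91,0],[0,0,-0.17],87]
  ]
}}

```text
time_s: 2.15
position: [473.7, -44.0, 404.4]
eef_rot: [0.0, 0.998, -0.065, -0.0]
force: [-0.5, 0.4, -0.1]
finger_gap: 86.9
grip_force: 0.0
```

```bash
python3 - <<'E'
from h import *
i=eyes.camera_info('wrist');im=eyes.read_camera('wrist')
import pickle;pickle.dump(i,open('pics/w1.pkl','wb'))
cv2.imwrite('pics/w1.png',im);print(i)
cv2.imwrite('pics/w1b.png',cv2.resize(im,(800,600),interpolation=2))
E
```

```text
{'fx': 325.19226210127806, 'fy': 325.19226210127806, 'cx': 276.903917367103, 'cy': 212.76116281348047, 'origin': array([551.05264385, -53.1228163 , 384.2498348 ]), 'orientation': array([-0.65230045,  0.09461524, -0.10721484,  0.74435009])}
```

View pics/w1b.png

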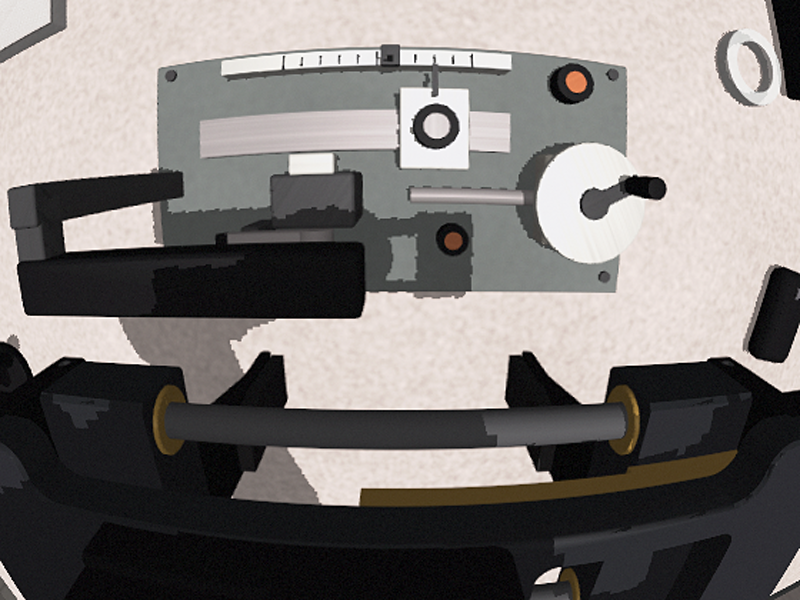

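```bash
python3 - <<'E'
from h import *
import pickle
i=pickle.load(open('pics/w1.pkl','rb'));im=cv2.imread('pics/w1.png');g=cv2.cvtColor(im,6)
k=560/800
c=np.array([[616,292],[627,67],[159,68]],np.float32)*k
c=cv2.cornerSubPix(g,c[:,None].copy(),(4,4),(-1,-1),(3,30,.01))[:,0]
W=np.array([onz(i,u,v,16,True) for u,v in c]);print(c,W.round(1))
br,tr,tl=W
print('len',np.linalg.norm(br-tr),np.linalg.norm(tl-tr))
yd=(tl-tr)[:2];yaw=np.arctan2(-yd[0],yd[1]);ctr=(br+tl)/2;print('yaw',yaw,'yaw2',np.arctan2(*(tr-br)[1::-1]),'ctr',ctr)
# 16 point check
t=eyes.camera_info('top');s=eyes.camera_info('side')
def S(p): return np.array([ctr[0],ctr[1],0])+R.from_euler('z',yaw).apply(p)
# disc: bright mask component in wrist
m=((im.min(2)>170)).astype(np.uint8)*255
m[:, :370]=0;m[:95]=0;m[190:]=0
for q in cv2.findContours(m,0,2)[0]:
    if cv2.contourArea(q)>300:
        print('blob',cv2.contourArea(q),cv2.minEnclosingCircle(q))
(x,y)=np.array([589,203])*k;p=onz(i,x,y,60,True);print('disc guess z60',p, 'text',S([-20,-150,60]))
# knob top: wrist + top + side
kw=ray(i,651*k,188*k,True);kt=ray(t,363.8,214.5);ks=ray(s,325,290)
print('knob',cross([kw,kt,ks]),cross([kw,ks]))
for n,P in dict(bar=[-75,115,75],barend=[-86,115,75],axis=[-20,-150,60]).items(): print(n,S(P),proj(i,S(P),True)/k,proj(t,S(P)),proj(s,S(P)))
E
```

```text
[[430.51483  204.46452 ]
 [437.77182   46.513504]
 [110.59385   47.19736 ]] [[ 428.6 -233.7   16. ]
 [ 625.6 -259.7   16. ]
 [ 678.   133.7   16. ]]
len 198.78744549278557 396.92415960879333
yaw -0.1322277761912304 yaw2 -0.13109801986129063 ctr [553.25856306 -49.98899391  16.        ]
blob 15738.5 ((473.314208984375, 142.0), 97.72959899902344)
disc guess z60 [ 514.21754    -192.12669027   60.        ] text [ 513.65673075 -196.0427336    60.        ]
knob (array([ 526.62500977, -228.84772983,   96.34950757]), [np.float64(3.0637480300634348), np.float64(2.492747500516531), np.float64(2.8523033905548973)]) (array([ 527.69895107, -227.20275671,   95.82773341]), [np.float64(2.503502473627999), np.float64(2.5035024736281666)])
bar [494.07518691  73.89533919  75.        ] [[229.30128352 279.64956146]] [[257.15913667 227.1470639 ]] [[252.8007397 227.6363054]]
barend [483.1712099   75.34560996  75.        ] [[230.64966594 294.49931679]] [[256.66353635 230.90710811]] [[248.89628477 228.5051646 ]]
axis [ 513.65673075 -196.0427336    60.        ] [[593.75495734 203.36934049]] [[349.71643956 220.1087692 ]] [[310.65437337 294.3819033 ]]
```

Call:
{"op": "drive_tool", "data": {
  "series": [
    [[-0.04,-0.03,0],[0,0,0],87],
    [[-0.13,-0.1,0.01],[0,0,0],80],
    [[-0.24,-0.19,0.05],[0,0.05,0],70],
    [[-0.34,-0.27,0.1],[0,0.15,0],60],
    [[-0.43,-0.34,0.18],[0,0.3,0],60],
    [[-0.48,-0.39,0.26],[0,0.45,0],60],
    [[-0.486,-0.398,0.34],[0,0.6,0],60],
    [[-0.486,-0.398,0.42],[0,0.72,0],60],
    [[-0.486,-0.398,0.47],[0,0.82,0],60],
    [[-0.486,-0.398,0.5],[0,0.889,0],60],
    [[-0.486,-0.398,0.5],[0,0.889,0],60],
    [[-0.486,-0.398,0.5],[0,0.889,0],60]
  ]
}}

```text
time_s: 3.2
position: [395.3, 91.1, 345.3]
eef_rot: [0.031, 0.954, -0.075, 0.289]
force: [0.9, 0.2, 1.3]
finger_gap: 60.2
grip_force: 0.0
```

```bash
python3 - <<'E'
from h import *
import pickle
o=bot.get_obs();i=eyes.camera_info('wrist');im=eyes.read_camera('wrist')
pickle.dump(i,open('pics/w2.pkl','wb'));cv2.imwrite('pics/w2.png',im);cv2.imwrite('pics/w2b.png',cv2.resize(im,(800,600),interpolation=2))
ctr=np.array([553.25,-50,0]);yaw=-.1317;Rs=R.from_euler('z',yaw)
S=lambda p:ctr+Rs.apply(p)
T=rot(o['eef_rot']);print('stage tcp',Rs.inv().apply(o['position']-ctr),'axes',Rs.inv().apply(T.as_matrix().T).round(3),o['joint_pos'].round(2))
for n,P in dict(grip=[-75,115,75],barend=[-86,115,75],flagbase=[60,0,30]).items():print(n,proj(i,S(P),True)*800/560)
E
```

```text
stage tcp [-175.1409864   119.1450322   345.31521813] axes [[ 0.831 -0.016  0.556]
 [-0.03  -0.999  0.015]
 [ 0.555 -0.029 -0.831]] [ 0.35 -0.02 -1.04  1.48 -0.29 -0.34]
grip [[392.25547987 406.73828979]]
barend [[392.77469226 423.8733964 ]]
flagbase [[524.4746505  240.84262487]]
```

View pics/w2b.png

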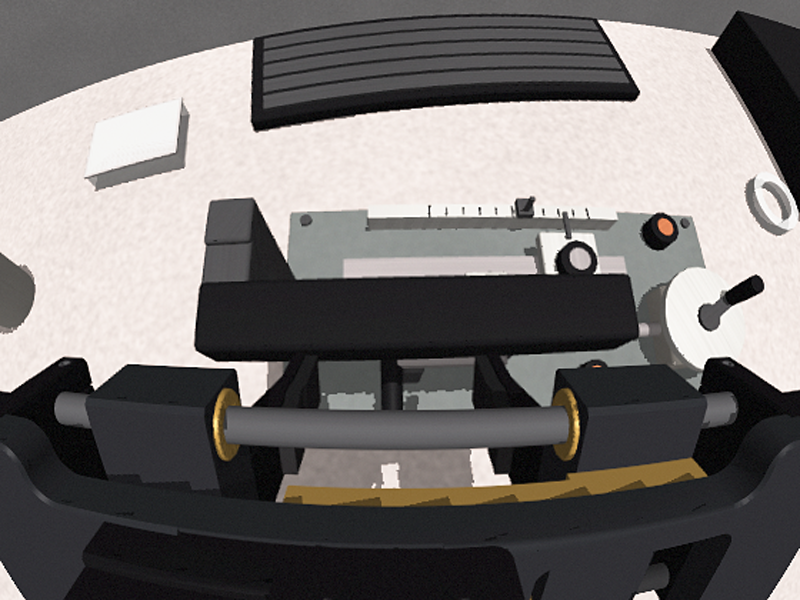

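Call:
{"op": "drive_tool", "data": {
  "series": [
    [[0.03,0,-0.005],[0,-0.07,0],60],
    [[0.07,0,-0.01],[0,-0.15,0],60],
    [[0.11,0,-0.02],[0,-0.25,0],60],
    [[0.16,0,-0.03],[0,-0.35,0],60],
    [[0.2,0,-0.04],[0,-0.45,0],60],
    [[0.24,0,-0.05],[0,-0.55,0],60],
    [[0.27,0,-0.055],[0,-0.65,0],60],
    [[0.28,0,-0.055],[0,-0.75,0],60],
    [[0.28,0,-0.055],[0,-0.75,0],60]
  ]
}}

```text
time_s: 4.0
position: [455.6, 83.7, 406.7]
eef_rot: [0.004, 0.997, -0.08, -0.004]
force: [0.4, -0.4, -0.2]
finger_gap: 59.8
grip_force: 0.0
```

```bash
cat >> h.py <<'E'
ctr=np.array([553.25,-50,0]);Rs=R.from_euler('z',-.1317)
S=lambda p:ctr+Rs.apply(p)
E
python3 - <<'E'
from h import *
o=bot.get_obs()
J=[[1.56859009,.385523,.00666,-.000523,-1.193996,-.25858],o['joint_pos'].tolist()]
print(J[1],o['position'].tolist(),o['eef_rot'].tolist(),Rs.inv().apply(o['position']-ctr))
E
```

```text
[0.534381123627153, 0.10671166259767349, -0.36500936628972236, 0.0021703990282544963, -1.1096992634357032, 0.8751671639830398] [455.63962643421337, 83.68735502743881, 406.66651517454255] [0.0038564855608228823, 0.9967762957248987, -0.08004910929968449, -0.003779404767362386] [-114.32084711  119.71147747  406.66651517]
```

```bash
cat > fit.py <<'E'
from h import *
P=[([1.56859,.385523,.00666,-.000523,-1.193996,-.25858],[161.07,603.67,403.69],[.00105,.9915,-.13012,0]),
([.35,-.02,-1.04,1.48,-.29,-.34],[395.3,91.1,345.3],[.031,.954,-.075,.289]),
([.53438,.10671,-.36501,.00217,-1.1097,.87517],[455.64,83.69,406.67],[.00386,.99678,-.08005,-.00378])]
def rows(j,q):
    p=j[1]-j[2];M=R.from_euler('z',j[0]);zt=M.inv().apply(rot(q).apply([0,0,1]))
    # a h l1 l2 e d b
    return np.array([[1,0,np.sin(j[1]),np.cos(p),np.sin(p),zt[0],0],[0,0,0,0,0,zt[1],1],[0,1,np.cos(j[1]),-np.sin(p),np.cos(p),zt[2],0]])
if __name__=='__main__':
    A=np.vstack([rows(j,q) for j,x,q in P]);b=np.hstack([R.from_euler('z',j[0]).inv().apply(x) for j,x,q in P])
    x,_,_,sv=np.linalg.lstsq(A,b,rcond=None);print(x.round(1),(A@x-b).round(2),sv.round(3))
    j,xx,q=P[1];print('w2 tool z in plane',R.from_euler('z',j[0]).inv().apply(rot(q).apply([0,0,1])))
    # orientation convention check: Rz(j1) Ry(p) Rx(s4*j4) Ry(-j5) Rx(s6*j6)*C
    for s4 in(1,-1):
        for s6 in (1,-1):
            C=[(R.from_euler('z',j[0])*R.from_euler('y',j[1]-j[2])*R.from_euler('x',s4*j[3])*R.from_euler('y',-j[4])*R.from_euler('x',s6*j[5])).inv()*rot(q) for j,x,q in P]
            print(s4,s6,[c.as_matrix().round(2).tolist() for c in C])
E
python3 fit.py
```

```text
[  408.9 -1041.7   717.4  -225.6   343.7  -353.8  -156.9] [ -7.1    2.73 -23.98  -2.45  -6.55  -3.52   9.56   3.82  27.5 ] [3.364 2.452 1.738 0.676 0.397 0.181 0.069]
w2 tool z in plane [ 0.47836029 -0.28370405 -0.83107367]
1 1 [[[0.0, -0.0, 1.0], [-0.87, 0.49, 0.0], [-0.49, -0.87, 0.0]], [[-0.23, -0.5, 0.84], [0.68, -0.7, -0.23], [0.7, 0.52, 0.49]], [[-0.0, -0.0, 1.0], [0.18, -0.98, -0.0], [0.98, 0.18, 0.0]]]
1 -1 [[[0.0, -0.0, 1.0], [-1.0, 0.0, 0.0], [-0.0, -1.0, -0.0]], [[-0.23, -0.5, 0.84], [0.97, -0.22, 0.13], [0.12, 0.84, 0.53]], [[-0.0, -0.0, 1.0], [-1.0, -0.0, -0.0], [0.0, -1.0, -0.0]]]
-1 1 [[[-0.0, 0.0, 1.0], [-0.87, 0.49, -0.0], [-0.49, -0.87, -0.0]], [[0.0, 0.0, 1.0], [-0.78, 0.62, 0.0], [-0.62, -0.78, 0.0]], [[0.0, -0.0, 1.0], [0.18, -0.98, -0.0], [0.98, 0.18, 0.0]]]
-1 -1 [[[-0.0, 0.0, 1.0], [-1.0, 0.0, -0.0], [-0.0, -1.0, 0.0]], [[0.0, 0.0, 1.0], [-1.0, -0.01, 0.0], [0.01, -1.0, 0.0]], [[0.0, -0.0, 1.0], [-1.0, 0.0, 0.0], [-0.0, -1.0, -0.0]]]
```

```bash
cat > fit.py <<'E'
from h import *
from scipy.optimize import lsq_linear
P=[([1.56859,.385523,.00666,-.000523,-1.193996,-.25858],[161.07,603.67,403.69]),
([.35,-.02,-1.04,1.48,-.29,-.34],[395.3,91.1,345.3]),
([.53438,.10671,-.36501,.00217,-1.1097,.87517],[455.64,83.69,406.67])]
C=R.from_matrix([[0,0,1],[-1,0,0],[0,-1,0]])
E=lambda a,x:R.from_euler(a,x)
def cols(j):
    z=E('z',j[0]);A=z*E('y',j[1]-j[2]);B=A*E('x',-j[3]);D=B*E('y',-j[4])
    return np.c_[[0,0,1],z.apply([np.sin(j[1]),0,np.cos(j[1])]),A.apply([1,0,0]),B.apply([0,1,0]),D.apply([1,0,0]),z.apply([1,0,0]),A.apply([0,0,1]),B.apply([0,0,1])]
def ori(j): return E('z',j[0])*E('y',j[1]-j[2])*E('x',-j[3])*E('y',-j[4])*E('x',-j[5])*C
if __name__=='__main__':
    for n in (5,6,7):
        A=np.vstack([cols(j)[:,:n] for j,x in P]);b=np.hstack([x for j,x in P])
        x,_,_,sv=np.linalg.lstsq(A,b,rcond=None);print(x.round(1),(A@x-b).round(1),sv.round(3))
E
python3 fit.py
```

```text
[ 156.9  565.7  421.5 -159.6  121.6] [-0.2  0.  -0.2  0.1  1.   0.3 -0.2  0.1 -0.1] [3.13  1.755 1.394 0.387 0.176]
[ 159.3  566.6  424.1 -159.8  123.5   -2.6] [-0.   0.1  0.1  0.1  0.4 -0.2 -0.4 -0.2  0. ] [3.146 2.264 1.636 0.477 0.208 0.156]
[ 165.1  564.   425.5 -159.8  124.5   -2.2   -2.2] [-0.   0.   0.1  0.   0.   0.  -0.1 -0.  -0.2] [3.379 2.515 1.643 0.6   0.386 0.199 0.075]
```

```bash
cat > ik.py <<'E'
from fit import *
from scipy.optimize import least_squares
L=np.array([156.9,565.7,421.5,-159.6,121.6])
LO=np.array([-3.14,-1.21,-1.07,-3.16,-2.99,-3.1])+.03;HI=np.array([3.14,2.06,1.41,2.05,-.16,3.1])-.03
def fk(j): return cols(j)[:,:5]@L
def tool(tilt,flip=False,roll=0,):
    # tool axes in world: z=stage (sin,0,-cos), x=(cos,0,sin); roll = turn of z about vertical
    t=np.radians(tilt);M=np.array([[np.cos(t),0,np.sin(t)],[0,-1,0],[np.sin(t),0,-np.cos(t)]])
    T=Rs*E('z',roll)*R.from_matrix(M)
    return T*E('z',np.pi) if flip else T
def ik(pos,T,seed):
    f=lambda j:np.r_[(fk(j)-pos)/100,(ori(j).inv()*T).as_rotvec()]
    s=least_squares(f,np.clip(seed,LO+.01,HI-.01),bounds=(LO,HI),max_nfev=80)
    return s.x,np.abs(s.fun).max()
E
python3 - <<'E'
from ik import *
rng=np.random.default_rng(0)
G={'pre':None,'shut':[-75,115,75],'mid':[-75,96,121],'open':[-75,50,140]}
for tilt in (30,35,40):
  for flip in (0,1):
    T=tool(tilt,flip);z=Rs.inv().apply(T.apply([0,0,1]))
    for n,g in G.items():
        t=S(np.array([-75,115,75])-234*z) if n=='pre' else S(np.array(g)-164*z)
        sols=[]
        for k in range(25):
            x,e=ik(t,T,rng.uniform(LO,HI))
            if e<.01 and not any(np.abs(x-y).max()<.05 for y in sols): sols.append(x)
        print(tilt,flip,n,[s.round(2).tolist() for s in sols])
E
```

```text
30 0 pre []
30 0 shut []
30 0 mid []
30 0 open []
30 1 pre []
30 1 shut []
30 1 mid []
30 1 open []
35 0 pre []
35 0 shut [[-0.19, 0.27, -0.87, -3.0, -0.19, -1.66]]
35 0 mid []
35 0 open []
35 1 pre []
35 1 shut [[-0.19, 0.27, -0.87, -3.0, -0.19, 1.48]]
35 1 mid []
35 1 open []
40 0 pre []
40 0 shut [[-0.2, 0.3, -0.94, -3.01, -0.36, -1.64]]
40 0 mid []
40 0 open []
40 1 pre []
40 1 shut [[-0.2, 0.3, -0.94, -3.01, -0.36, 1.51]]
40 1 mid []
40 1 open []
```

```bash
cat > s.py <<'E'
from ik import *
rng=np.random.default_rng(0)
G={'shut':[-75,115,75],'mid':[-75,96,121],'open':[-75,50,140],'pre':None}
seeds=[[j1,j2,j3,j4,j5,j6] for j1 in(-.2,.4) for j2,j3 in((.2,-.9),) for j4 in(-3,-1.5,0,1.5) for j5 in(-.4,) for j6 in(-1.6,1.5)]
for tilt in (30,35,40):
  for phi in (-.5,-.25,0,.25,.5):
   for roll in (-.4,0,.4):
    T0=tool(tilt,0,0);T=Rs*E('z',roll)*E('x',phi)*Rs.inv()*T0
    z=Rs.inv().apply(T.apply([0,0,1]));out={}
    for n,g in G.items():
        t=S(np.array([-75,115,75])-224*z) if n=='pre' else S(np.array(g)-164*z)
        sols=[]
        for s in seeds:
            x,e=ik(t,T,np.array(s))
            if e<.01 and not any(np.abs(x-y).max()<.05 for y in sols): sols.append(x)
        out[n]=sols
    if sum(bool(v) for v in out.values())>=2: print(tilt,phi,roll,z.round(2),{n:[s.round(2).tolist() for s in v] for n,v in out.items()},flush=True)
E
time timeout 550 python3 s.py
```

```text
30 -0.5 -0.4 [ 0.3  -0.58 -0.76] {'shut': [[0.71, 0.46, -0.84, 0.96, -0.83, -0.4]], 'mid': [[0.7, 0.37, -0.82, 0.9, -0.9, -0.28]], 'open': [[0.61, 0.3, -0.87, 0.95, -0.88, -0.24]], 'pre': [[0.82, 0.4, -0.76, 0.78, -0.96, -0.29]]}
30 -0.5 0 [ 0.5  -0.42 -0.76] {'shut': [], 'mid': [[0.52, 0.26, -1.04, 1.48, -0.69, -0.33]], 'open': [], 'pre': [[0.72, 0.27, -1.02, 1.29, -0.74, -0.33]]}
30 -0.25 -0.4 [ 0.38 -0.39 -0.84] {'shut': [[0.56, 0.36, -0.97, 1.28, -0.6, -0.66]], 'mid': [[0.59, 0.26, -0.94, 1.09, -0.66, -0.47]], 'open': [[0.5, 0.2, -0.97, 1.12, -0.64, -0.39]], 'pre': [[0.74, 0.27, -0.9, 0.96, -0.72, -0.47]]}
30 0.25 0.4 [ 0.38  0.39 -0.84] {'shut': [[0.23, 0.27, -0.54, -0.82, -0.32, 2.27]], 'mid': [[0.23, 0.18, -0.55, -0.66, -0.39, 2.1]], 'open': [[0.11, 0.14, -0.52, -0.66, -0.5, 2.19]], 'pre': [[0.25, 0.13, -0.59, -0.65, -0.38, 2.07]]}
30 0.5 0 [ 0.5   0.42 -0.76] {'shut': [[0.08, 0.27, -0.54, -1.23, -0.32, 2.33]], 'mid': [[0.14, 0.17, -0.55, -0.97, -0.33, 2.01]], 'open': [[0.02, 0.13, -0.54, -0.92, -0.43, 2.05]], 'pre': [[0.14, 0.12, -0.61, -1.0, -0.32, 2.05]]}
30 0.5 0.4 [ 0.3  
[... 1825 characters left out ...]
 -0.6, -1.1, -0.35, 2.62]]}
40 0.5 -0.4 [ 0.74  0.09 -0.67] {'shut': [[-0.27, 0.35, -0.95, -2.79, -0.58, -2.4]], 'mid': [[-0.23, 0.17, -0.77, -2.42, -0.25, -2.83]], 'open': [], 'pre': [[-0.27, 0.14, -0.93, -2.6, -0.37, -2.61]]}
40 0.5 0 [ 0.64  0.37 -0.67] {'shut': [], 'mid': [[-0.02, 0.17, -0.58, -1.45, -0.3, 2.6]], 'open': [[-0.09, 0.12, -0.57, -1.29, -0.36, 2.47]], 'pre': [[-0.07, 0.13, -0.66, -1.55, -0.34, 2.73]]}
40 0.5 0.4 [ 0.45  0.59 -0.67] {'shut': [[-0.14, 0.35, -0.51, -1.4, -0.64, 2.95]], 'mid': [[-0.12, 0.24, -0.48, -1.24, -0.67, 2.74]], 'open': [[-0.22, 0.22, -0.46, -1.15, -0.75, 2.71]], 'pre': [[-0.18, 0.23, -0.53, -1.26, -0.7, 2.81]]}
real	3m13.472s
user	3m13.356s
sys	0m0.298s
```

```bash
cat > plan.py <<'E'
from ik import *
TILT,PHI=35,.5
T=Rs*E('x',PHI)*Rs.inv()*tool(TILT)
z=Rs.inv().apply(T.apply([0,0,1]))
def path(j,wps,dt=12):
    # wps: list of (pos,R,n); interpolates, returns joints
    p,q=fk(j),ori(j)
    for pos,Q,n in wps:
        rv=(q.inv()*Q).as_rotvec()
        print('shift',(q.inv().apply(pos-p)/300).round(3),'turn',(rv/np.radians(45)).round(3))
        mx=0
        for k in range(1,n+1):
            jn,e=ik(p+(pos-p)*k/n,q*R.from_rotvec(rv*k/n),j);mx=max(mx,np.abs(jn-j).max());
            if e>.005:print('  bad',k,e)
            j=jn
        print('  end',j.round(2),'maxstep',round(mx,3));p,q=pos,Q
    return j
if __name__=='__main__':
    o=bot.get_obs();j=o['joint_pos'];T0=rot(o['eef_rot'])
    print('fk err',fk(j)-o['position'],(ori(j).inv()*T0).magnitude())
    g=lambda y,zz,b:S(np.array([-79,y,zz])-(164+b)*z)
    half=T0*R.from_rotvec((T0.inv()*T).as_rotvec()/2)
    arc=[(g(50+65*np.cos(a),75+65*np.sin(a),0),T,6) for a in np.radians([30,60,90])]
    path(j,[(S([-170,60,380]),half,10),(g(115,75,60),T,10),(g(115,75,0),T,8)]+arc)
E
python3 plan.py
```

```text
fk err [-0.2369821   0.0981621  -0.10676652] 2.7596023059440404e-16
shift [-0.178  0.204  0.091] turn [0.319 0.38  0.08 ]
  end [ 0.5  -0.07 -0.64 -0.   -0.62  0.85] maxstep 0.049
shift [-0.239  0.231  0.384] turn [0.319 0.38  0.08 ]
  bad 5 0.010809070379954266
  bad 6 0.027403487784278757
  bad 7 0.03145871866015514
  bad 8 0.023314929572706863
  end [ 0.07  0.11 -0.63 -1.23 -0.29  2.31] maxstep 0.375
shift [-0.   0.   0.2] turn [0. 0. 0.]
  end [-0.02  0.27 -0.57 -1.52 -0.33  2.69] maxstep 0.051
shift [ 0.063 -0.026 -0.089] turn [0. 0. 0.]
  end [ 0.08  0.19 -0.57 -1.27 -0.28  2.35] maxstep 0.057
shift [ 0.062  0.032 -0.088] turn [0. 0. 0.]
  end [ 0.08  0.13 -0.57 -1.1  -0.3   2.18] maxstep 0.032
shift [ 0.044  0.081 -0.063] turn [0. 0. 0.]
  end [-0.01  0.11 -0.56 -1.08 -0.37  2.21] maxstep 0.015
```

```bash
cat > p2.py <<'E'
from plan import *
o=bot.get_obs();j=o['joint_pos'];P=np.array([-79,115,75])-224*z;print('pre',P,z)
for ph,t1,up in((.5,5,100),(.7,10,100),(.7,10,60),(.6,15,40)):
    print('----',ph,t1,up)
    Q=Rs*E('x',ph)*Rs.inv()*tool(t1)
    path(j,[(S([-170,P[1]-10,P[2]+up]),Q,12),(S(P),T,12)])
E
python3 p2.py
```

```text
pre [-207.48112174   27.03018015  236.02767511] [ 0.57357644  0.39272241 -0.71887355]
---- 0.5 5 100
shift [-0.173  0.346  0.239] turn [ 0.648  0.108 -0.01 ]
  end [ 0.18  0.04 -0.46 -0.58 -0.9   1.56] maxstep 0.079
shift [-0.151  0.131  0.296] turn [0.    0.667 0.   ]
  end [ 0.07  0.11 -0.63 -1.23 -0.29  2.31] maxstep 0.2
---- 0.7 10 100
shift [-0.173  0.346  0.239] turn [0.903 0.209 0.041]
  end [ 0.07  0.05 -0.42 -0.83 -0.92  1.77] maxstep 0.1
shift [-0.171  0.189  0.251] turn [-0.237  0.554 -0.098]
  end [ 0.07  0.11 -0.63 -1.23 -0.29  2.31] maxstep 0.135
---- 0.7 10 60
shift [-0.172  0.345  0.373] turn [0.903 0.209 0.041]
  end [ 0.05  0.11 -0.46 -0.89 -0.87  1.88] maxstep 0.117
shift [-0.153  0.103  0.15 ] turn [-0.237  0.554 -0.098]
  end [ 0.07  0.11 -0.63 -1.23 -0.29  2.31] maxstep 0.1
---- 0.6 15 40
shift [-0.172  0.344  0.439] turn [0.775 0.321 0.064]
  end [ 0.1   0.12 -0.51 -0.84 -0.68  1.86] maxstep 0.142
shift [-0.154  0.048  0.092] turn [-0.116  0.444 -0.054]
  end [ 0.07  0.11 -0.63 -1.23 -0.29  2.31] maxstep 0.089
```

Call:
{"op": "drive_tool", "data": {
  "series": [
    [[-0.01,0.02,0.02],[0.04,0.01,0],60],
    [[-0.03,0.06,0.06],[0.14,0.03,0.005],60],
    [[-0.05,0.1,0.11],[0.26,0.06,0.01],60],
    [[-0.07,0.14,0.155],[0.38,0.09,0.015],60],
    [[-0.09,0.185,0.2],[0.5,0.115,0.02],60],
    [[-0.115,0.23,0.245],[0.61,0.14,0.025],60],
    [[-0.135,0.27,0.29],[0.72,0.165,0.03],60],
    [[-0.155,0.31,0.335],[0.82,0.19,0.037],60],
    [[-0.168,0.335,0.36],[0.88,0.205,0.04],60],
    [[-0.172,0.345,0.373],[0.903,0.209,0.041],60],
    [[-0.172,0.345,0.373],[0.903,0.209,0.041],60]
  ]
}}

```text
time_s: 4.92
position: [386.5, -13.6, 294.6]
eef_rot: [-0.333, 0.932, -0.093, 0.107]
force: [-0.4, -0.6, -0.1]
finger_gap: 60.0
grip_force: 0.0
```

Call:
{"op": "drive_tool", "data": {
  "series": [
    [[-0.01,0.005,0.01],[-0.01,0.03,-0.005],60],
    [[-0.025,0.02,0.025],[-0.04,0.09,-0.016],60],
    [[-0.045,0.03,0.045],[-0.07,0.16,-0.028],60],
    [[-0.065,0.044,0.063],[-0.1,0.235,-0.041],60],
    [[-0.085,0.057,0.082],[-0.13,0.305,-0.053],60],
    [[-0.105,0.07,0.102],[-0.16,0.375,-0.066],60],
    [[-0.122,0.082,0.12],[-0.19,0.445,-0.078],60],
    [[-0.138,0.093,0.135],[-0.215,0.5,-0.089],60],
    [[-0.15,0.101,0.147],[-0.232,0.542,-0.096],60],
    [[-0.153,0.103,0.15],[-0.237,0.554,-0.098],60],
    [[-0.153,0.103,0.15],[-0.237,0.554,-0.098],60],
    [[-0.153,0.103,0.15],[-0.237,0.554,-0.098],60]
  ]
}}

```text
time_s: 5.92
position: [352.2, 1.3, 235.7]
eef_rot: [-0.213, 0.917, -0.134, 0.31]
force: [-1.3, -0.9, 0.8]
finger_gap: 60.0
grip_force: 0.0
```

```bash
python3 - <<'E'
from plan import *
import pickle
o=bot.get_obs();print(o['joint_pos'].round(3),Rs.inv().apply(o['position']-ctr).round(1),'rot err',(rot(o['eef_rot']).inv()*T).magnitude())
i=eyes.camera_info('wrist');im=eyes.read_camera('wrist');pickle.dump(i,open('pics/w3.pkl','wb'))
cv2.imwrite('pics/w3.png',im);cv2.imwrite('pics/w3b.png',cv2.resize(im,(800,600),interpolation=2))
for n,P in dict(grip=[-75,115,75],barend=[-86,115,75],lev=[-54,115,75]).items():print(n,proj(i,S(P),True)*800/560)
E
```

```text
[ 0.053  0.114 -0.63  -1.242 -0.293  2.349] [-206.1   24.4  235.7] rot err 0.00949802658939045
grip [[389.98156926 338.58363552]]
barend [[389.88631275 361.3288382 ]]
lev [[390.17917282 296.81075384]]
```

View pics/w3b.png

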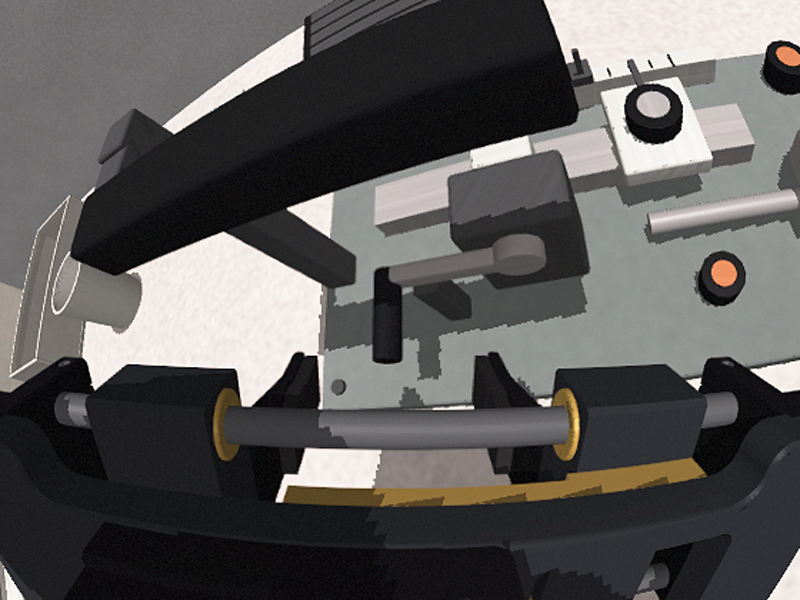

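```bash
cat > mv.py <<'E'
from plan import *
def mv(goal,Q=None):
    o=bot.get_obs();Tn=rot(o['eef_rot'])
    print('stage tcp',Rs.inv().apply(o['position']-ctr).round(1),'shift',(Tn.inv().apply(S(goal)-o['position'])/300).round(4),'turn',((Tn.inv()*(Q or Tn)).as_rotvec()/np.radians(45)).round(3),'axes',Rs.inv().apply(Tn.as_matrix().T).round(3).tolist())
E
python3 - <<'E'
from mv import *
import pickle
i=pickle.load(open('pics/w3.pkl','rb'));i1=pickle.load(open('pics/w2.pkl','rb'));s=eyes.camera_info('side')
p,e=cross([ray(i,387*.7,354*.7,True),ray(s,249.7,228.2)]);print('bar end stage',Rs.inv().apply(p-ctr),e)
mv(np.array([-79,115,75])-164*z,T)
E
```

```text
bar end stage [-82.42104167 117.47736595  73.43078418] [np.float64(0.5055265645790754), np.float64(0.5055265645791363)]
stage tcp [-205.9   24.3  235.7] shift [-0.0077 -0.0094  0.1998] turn [ 0.005 -0.01   0.006] axes [[0.815, -0.274, 0.511], [0.001, -0.881, -0.474], [0.58, 0.387, -0.717]]
```

Call:
{"op": "drive_tool", "data": {
  "series": [
    [[0,-0.002,0.015],[0,0,0],60],
    [[-0.003,-0.005,0.05],[0,0,0],60],
    [[-0.005,-0.008,0.09],[0,0,0],60],
    [[-0.007,-0.011,0.13],[0,0,0],60],
    [[-0.007,-0.011,0.165],[0,0,0],60],
    [[-0.007,-0.011,0.19],[0,0,0],60],
    [[-0.007,-0.011,0.2],[0,0,0],60],
    [[-0.007,-0.011,0.2],[0,0,0],60]
  ]
}}

```text
time_s: 6.63
position: [388.9, 22.5, 192.4]
eef_rot: [-0.213, 0.917, -0.135, 0.309]
force: [-0.7, -0.0, 0.5]
finger_gap: 59.8
grip_force: 0.0
```

Call:
{"op": "drive_tool", "data": {
  "series": [
    [[0,0,0],[0,0,0],40],
    [[0,0,0],[0,0,0],25],
    [[0,0,0],[0,0,0],15],
    [[0,0,0],[0,0,0],8],
    [[0,0,0],[0,0,0],8],
    [[0,0,0],[0,0,0],8],
    [[0,0,0],[0,0,0],8],
    [[0,0,0],[0,0,0],8]
  ],
  "grip_force": 15
}}

```text
time_s: 7.3
position: [388.7, 23.1, 193.1]
eef_rot: [-0.214, 0.917, -0.135, 0.31]
force: [0.5, 6.9, 2.8]
finger_gap: 14.8
grip_force: 3.4
```

```bash
python3 - <<'E'
from mv import *
o=bot.get_obs();Tn=rot(o['eef_rot']);g=Rs.inv().apply(o['position']+Tn.apply([0,0,164])-ctr);print('grasp',g,o['force'],o['finger_gap'],o['joint_pos'].round(2))
# arc about hinge from 0 deg
r=65
for a in range(0,100,10):
    d=np.array([0,r*(np.cos(np.radians(a))-1),r*np.sin(np.radians(a))])
    print(a,(Tn.inv().apply(Rs.apply(d))/300).round(3).tolist())
E
```

```text
grasp [-77.7315289  114.549148    75.59627318] [0.47318421 6.86847023 2.8224412 ] 14.757782522510222 [-0.03  0.27 -0.58 -1.54 -0.34  2.72]
0 [0.0, 0.0, 0.0]
10 [0.02, -0.015, -0.028]
20 [0.041, -0.024, -0.058]
30 [0.063, -0.026, -0.089]
40 [0.085, -0.022, -0.119]
50 [0.106, -0.011, -0.149]
60 [0.125, 0.006, -0.177]
70 [0.143, 0.028, -0.201]
80 [0.158, 0.056, -0.222]
90 [0.17, 0.087, -0.239]
```

Call:
{"op": "drive_tool", "data": {
  "series": [
    [[0,0,0],[0,0,0],8],
    [[0,0,0],[0,0,0],8],
    [[0,0,0],[0,0,0],8],
    [[0,0,0],[0,0,0],8]
  ]
}}

```text
time_s: 7.63
position: [388.7, 23.4, 193.2]
eef_rot: [-0.215, 0.916, -0.134, 0.31]
force: [0.4, 4.8, 2.1]
finger_gap: 13.2
grip_force: 15.0
```

Call:
{"op": "drive_tool", "data": {
  "series": [
    [[0.01,-0.008,-0.014],[0,0,0],8],
    [[0.02,-0.015,-0.028],[0,0,0],8],
    [[0.03,-0.02,-0.043],[0,0,0],8],
    [[0.041,-0.024,-0.058],[0,0,0],8],
    [[0.052,-0.025,-0.073],[0,0,0],8],
    [[0.063,-0.026,-0.089],[0,0,0],8],
    [[0.074,-0.025,-0.104],[0,0,0],8],
    [[0.085,-0.022,-0.119],[0,0,0],8],
    [[0.085,-0.022,-0.119],[0,0,0],8]
  ]
}}

```text
time_s: 8.38
position: [386.7, 8.0, 235.2]
eef_rot: [-0.213, 0.917, -0.134, 0.31]
force: [-0.2, 3.2, 3.1]
finger_gap: 13.3
grip_force: 15.0
```

Call:
{"op": "drive_tool", "data": {
  "series": [
    [[0.01,0.005,-0.015],[0,0,0],8],
    [[0.021,0.011,-0.03],[0,0,0],8],
    [[0.03,0.019,-0.044],[0,0,0],8],
    [[0.04,0.028,-0.058],[0,0,0],8],
    [[0.049,0.038,-0.07],[0,0,0],8],
    [[0.058,0.05,-0.082],[0,0,0],8],
    [[0.066,0.064,-0.093],[0,0,0],8],
    [[0.073,0.078,-0.103],[0,0,0],8],
    [[0.079,0.093,-0.112],[0,0,0],8],
    [[0.085,0.109,-0.12],[0,0,0],8],
    [[0.087,0.115,-0.123],[0,0,0],8],
    [[0.087,0.115,-0.123],[0,0,0],8]
  ]
}}

```text
time_s: 9.38
position: [380.4, -42.6, 261.0]
eef_rot: [-0.216, 0.916, -0.134, 0.312]
force: [-10.7, 5.1, 22.6]
finger_gap: 13.3
grip_force: 15.0
```

```bash
python3 - <<'E'
from mv import *
o=bot.get_obs();Tn=rot(o['eef_rot']);g=Rs.inv().apply(o['position']+Tn.apply([0,0,164])-ctr);print('grasp',g,o['force'],o['joint_pos'].round(2), 'ang',np.degrees(np.arctan2(g[2]-75,g[1]-50)))
cv2.imwrite('pics/side1.png',eyes.read_camera('side'))
s=cv2.imread('pics/side1.png')[150:330,210:390];w=eyes.read_camera('wrist')
cv2.imwrite('pics/s1.png',np.hstack([cv2.resize(s,(400,400),interpolation=2),cv2.resize(w,(400,300))[:, :] if 0 else cv2.copyMakeBorder(cv2.resize(w,(400,300)),0,100,0,0,0)]))
E
```

```text
grasp [-76.77414284  48.88316752 144.20693975] [-10.69974125   5.08027144  22.63313367] [-0.02  0.11 -0.56 -1.08 -0.38  2.23] ang 90.92453494032729
```

View pics/s1.png

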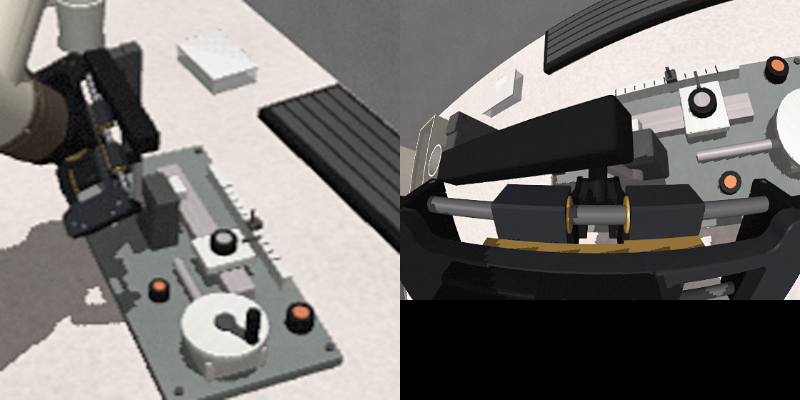

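```bash
python3 - <<'E'
from mv import *
o=bot.get_obs();Tn=rot(o['eef_rot']);F=o['force'];M=o['torque']*1000
print('F stage',Rs.inv().apply(F),'F tool',Tn.inv().apply(F),'M tool Nmm',Tn.inv().apply(M))
r=np.cross(F,M)/(F@F);f=F/np.linalg.norm(F)
for t in range(-200,201,40):
    p=r+f*t;print(t,'tool',Tn.inv().apply(p).round(0),'stage',Rs.inv().apply(o['position']+p-ctr).round(0))
E
```

```text
F stage [-11.84500562   4.09261489  23.2364227 ] F tool [  1.17693744 -14.7736642  -21.84808137] M tool Nmm [3346.83598557 -714.71736151   90.47564571]
-200 tool [-33.   7. 235.] stage [-62.  80.  73.]
-160 tool [-31. -16. 202.] stage [-80.  86. 108.]
-120 tool [-30. -38. 169.] stage [-98.  92. 144.]
-80 tool [-28. -60. 136.] stage [-116.   99.  179.]
-40 tool [-26. -83. 103.] stage [-134.  105.  214.]
0 tool [ -24. -105.   70.] stage [-152.  111.  249.]
40 tool [ -23. -127.   37.] stage [-170.  117.  284.]
80 tool [ -21. -150.    4.] stage [-188.  123.  320.]
120 tool [ -19. -172.  -30.] stage [-206.  130.  355.]
160 tool [ -17. -195.  -63.] stage [-224.  136.  390.]
200 tool [ -15. -217.  -96.] stage [-242.  142.  425.]
```

Call:
{"op": "drive_tool", "data": {
  "series": [
    [[0,0,0],[0,0,0],14],
    [[0,0,0],[0,0,0],18],
    [[0,0,0],[0,0,0],25],
    [[0,0,0],[0,0,0],35],
    [[0,0,0],[0,0,0],40],
    [[0,0,0],[0,0,0],40]
  ]
}}

```text
time_s: 9.98
position: [379.4, -44.0, 257.4]
eef_rot: [-0.212, 0.917, -0.136, 0.309]
force: [0.2, 0.3, 0.5]
finger_gap: 35.4
grip_force: 0.0
```

```bash
python3 - <<'E'
from mv import *
import pickle
o=bot.get_obs();Tn=rot(o['eef_rot']);g=Rs.inv().apply(o['position']+Tn.apply([0,0,164])-ctr);print('grasp',g,o['force'],'ang',np.degrees(np.arctan2(g[2]-75,g[1]-50)))
pickle.dump(eyes.camera_info('wrist'),open('pics/w4.pkl','wb'));cv2.imwrite('pics/w4.png',eyes.read_camera('wrist'))
E
```

```text
grasp [-78.15064639  46.1066624  139.55060894] [0.18763764 0.32330713 0.4698354 ] ang 93.45158482189062
```

Call:
{"op": "drive_tool", "data": {
  "series": [
    [[0,0,-0.02],[0,0,0],45],
    [[0,0,-0.06],[0,0,0],45],
    [[0,0,-0.11],[0,0,0],45],
    [[0,0,-0.16],[0,0,0],45],
    [[0,0,-0.21],[0,0,0],45],
    [[0,0,-0.25],[0,0,0],45],
    [[0,0,-0.27],[0,0,0],45],
    [[0,0,-0.27],[0,0,0],45]
  ]
}}

```text
time_s: 10.7
position: [328.4, -68.7, 316.7]
eef_rot: [-0.212, 0.917, -0.135, 0.311]
force: [-0.1, -0.1, -0.2]
finger_gap: 45.0
grip_force: 0.0
```

```bash
python3 - <<'E'
from mv import *
import pickle
o=bot.get_obs();print(o['joint_pos'].round(2),Rs.inv().apply(o['position']-ctr).round(1))
i=eyes.camera_info('wrist');pickle.dump(i,open('pics/w5.pkl','wb'));im=eyes.read_camera('wrist');cv2.imwrite('pics/w5.png',im)
cv2.imwrite('pics/w5b.png',cv2.resize(im,(800,600),interpolation=2))
for n,P in dict(grip=[-75,50,140],end=[-86,50,140],hinge=[-54,50,75],knob=[-2.5,-180,100]).items():print(n,proj(i,S(P),True)*800/560)
path(o['joint_pos'],[(S([-150,-120,370]),tool(0),12),(S([-2.5,-180,320]),tool(0),12),(S([-2.5,-180,250]),tool(0),8)])
E
```

```text
[ 0.02 -0.09 -0.64 -0.8  -0.42  1.9 ] [-220.5  -48.   316.7]
grip [[391.73658253 321.24575478]]
end [[391.68432744 341.78875696]]
hinge [[439.66003092 316.07406224]]
knob [[776.67387454 158.88808991]]
shift [ 0.353  0.124 -0.08 ] turn [-0.607 -0.773 -0.194]
  end [ 0.03  0.06 -0.52 -0.   -0.99  1.41] maxstep 0.138
shift [0.492 0.2   0.167] turn [0. 0. 0.]
  end [-0.13  0.37 -0.24  0.   -0.96  1.57] maxstep 0.029
shift [0.    0.    0.233] turn [0. 0. 0.]
  end [-0.13  0.46 -0.31 -0.   -0.8   1.57] maxstep 0.02
```

View pics/w5b.png

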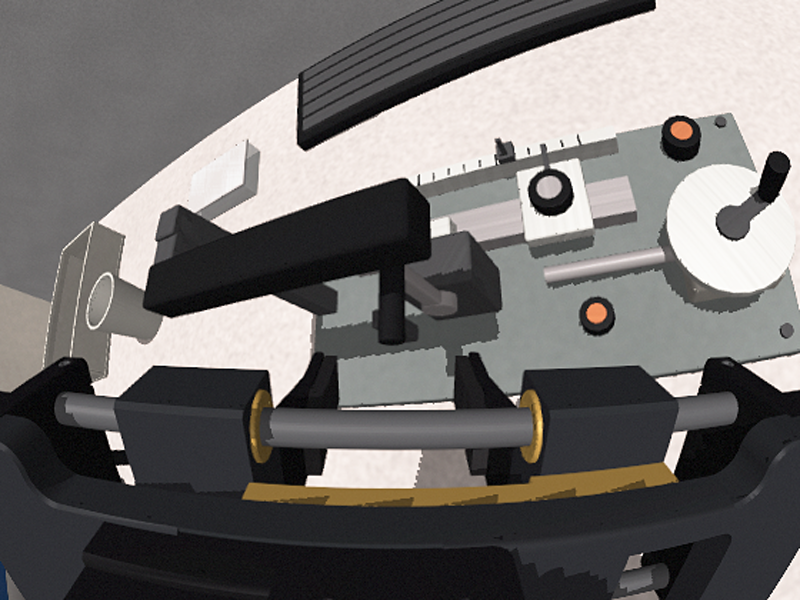

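Call:
{"op": "drive_tool", "data": {
  "series": [
    [[0.01,0.004,-0.005],[-0.02,-0.025,-0.006],45],
    [[0.03,0.012,-0.01],[-0.06,-0.077,-0.019],45],
    [[0.07,0.025,-0.016],[-0.12,-0.155,-0.039],45],
    [[0.106,0.037,-0.024],[-0.182,-0.232,-0.058],45],
    [[0.141,0.05,-0.032],[-0.243,-0.309,-0.078],45],
    [[0.177,0.062,-0.04],[-0.304,-0.387,-0.097],45],
    [[0.212,0.074,-0.048],[-0.364,-0.464,-0.116],45],
    [[0.247,0.087,-0.056],[-0.425,-0.541,-0.136],45],
    [[0.282,0.099,-0.064],[-0.486,-0.618,-0.155],45],
    [[0.318,0.112,-0.072],[-0.546,-0.696,-0.175],45],
    [[0.34,0.119,-0.077],[-0.585,-0.745,-0.187],45],
    [[0.353,0.124,-0.08],[-0.607,-0.773,-0.194],45]
  ]
}}

```text
time_s: 11.75
position: [392.6, -148.9, 369.0]
eef_rot: [0.0, 0.998, -0.066, -0.003]
force: [0.9, -0.2, -0.5]
finger_gap: 45.0
grip_force: 0.0
```

Call:
{"op": "drive_tool", "data": {
  "series": [
    [[0.02,0.008,0.006],[0,0,0],45],
    [[0.07,0.03,0.025],[0,0,0],45],
    [[0.13,0.055,0.045],[0,0,0],45],
    [[0.19,0.08,0.065],[0,0,0],45],
    [[0.25,0.1,0.085],[0,0,0],45],
    [[0.31,0.125,0.105],[0,0,0],45],
    [[0.37,0.15,0.125],[0,0,0],45],
    [[0.42,0.17,0.145],[0,0,0],45],
    [[0.46,0.19,0.16],[0,0,0],45],
    [[0.485,0.197,0.167],[0,0,0],45],
    [[0.492,0.2,0.167],[0,0,0],45],
    [[0.492,0.2,0.167],[0,0,0],45]
  ]
}}

```text
time_s: 12.75
position: [529.9, -227.5, 318.8]
eef_rot: [-0.0, 0.998, -0.066, -0.001]
force: [0.7, 0.3, -0.2]
finger_gap: 45.1
grip_force: 0.0
```

```bash
python3 - <<'E'
from mv import *
import pickle
i=eyes.camera_info('wrist');pickle.dump(i,open('pics/w6.pkl','wb'));im=eyes.read_camera('wrist');cv2.imwrite('pics/w6.png',im)
cv2.imwrite('pics/w6b.png',cv2.resize(im,(800,600),interpolation=2))
for n,P in dict(knob=[-2.5,-180,100],axis=[-20,-150,60],lamp=[-63,10,201]).items():print(n,proj(i,S(P),True)*800/560)
mv([-2.5,-180,250],tool(0))
E
```

```text
knob [[400.21258732 348.85449617]]
axis [[345.54625416 350.85925162]]
lamp [[-14.44459261 539.08165566]]
stage tcp [-2.000e-01 -1.789e+02  3.193e+02] shift [-0.0071  0.0038  0.2309] turn [-0.001  0.002 -0.   ] axes [[1.0, -0.0, -0.002], [-0.0, -1.0, -0.001], [-0.002, 0.001, -1.0]]
```

View pics/w6b.png

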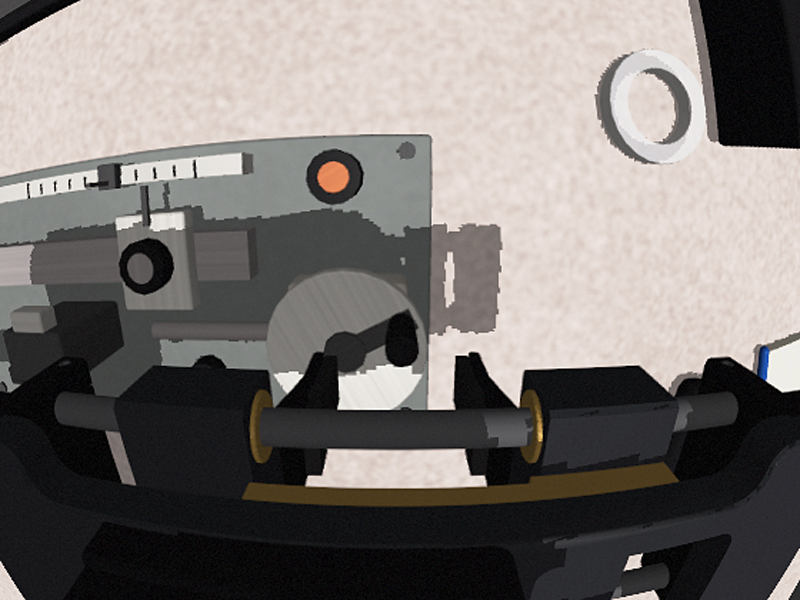

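Call:
{"op": "drive_tool", "data": {
  "series": [
    [[-0.003,0.002,0.015],[0,0,0],45],
    [[-0.01,0.005,0.06],[0,0,0],45],
    [[-0.012,0.0055,0.11],[0,0,0],45],
    [[-0.012,0.0055,0.155],[0,0,0],45],
    [[-0.012,0.0055,0.195],[0,0,0],45],
    [[-0.012,0.0055,0.22],[0,0,0],45],
    [[-0.012,0.0055,0.231],[0,0,0],40],
    [[-0.012,0.0055,0.231],[0,0,0],30],
    [[-0.012,0.0055,0.231],[0,0,0],20],
    [[-0.012,0.0055,0.231],[0,0,0],10],
    [[-0.012,0.0055,0.231],[0,0,0],10],
    [[-0.012,0.0055,0.231],[0,0,0],10]
  ],
  "grip_force": 12
}}

```text
time_s: 13.8
position: [526.1, -228.9, 251.0]
eef_rot: [0.0, 0.998, -0.066, 0.0]
force: [1.6, -1.8, 0.1]
finger_gap: 15.0
grip_force: 12.3
```

Call:
{"op": "drive_tool", "data": {
  "series": [
    [[0,0,0],[0,0,0],10],
    [[0,0,0],[0,0,0],10],
    [[0,0,0],[0,0,0],10]
  ]
}}

```text
time_s: 14.05
position: [526.2, -228.9, 250.9]
eef_rot: [0.0, 0.998, -0.066, 0.0]
force: [0.8, -1.6, 2.3]
finger_gap: 15.4
grip_force: 12.0
```

```bash
python3 - <<'E'
from mv import *
import pickle
mv([0,0,0])
o=bot.get_obs();g=Rs.inv().apply(o['position']+rot(o['eef_rot']).apply([0,0,164])-ctr);print(g)
L=lambda n:pickle.load(open(f'pics/{n}.pkl','rb'))
i1,i5,i6=L('w1'),L('w5'),L('w6');k=.7
c=lambda *r:[a.round(1) for a in (lambda t:(Rs.inv().apply(t[0]-ctr),np.array(t[1])))(cross(r))]
print('pointer',c(ray(i1,434*k,66*k,True),ray(i5,543*k,146*k,True)),c(ray(i1,434*k,66*k,True),ray(i6,147*k,190*k,True)))
print('blade',c(ray(i1,390*k,54*k,True),ray(i5,504*k,150*k,True)))
p0=g-[-20,-150,0];a0=np.arctan2(p0[1],p0[0]);print('r',np.hypot(*p0[:2]),'ang',np.degrees(a0))
E
```

```text
stage tcp [  -3.3 -180.9  250.9] shift [ 0.0109 -0.6033  0.8362] turn [0. 0. 0.] axes [[1.0, 0.0, 0.0], [0.0, -1.0, 0.0], [0.0, -0.0, -1.0]]
[  -3.27671708 -180.95442825   86.91619932]
pointer [array([ 75.1, -31.3,  51.2]), array([0.6, 0.6])] [array([ 74.7, -31.3,  48.4]), array([0.9, 0.9])]
blade [array([85.1,  0.3, 45.6]), array([0., 0.])]
r 35.18301891459492 ang -61.61964548084346
```

```bash
cat > circ.py <<'E'
import numpy as np
def tab(a0,th,r=35.0):
    a0=np.radians(a0)
    for t in th:
        b=a0-np.radians(t);print(t,[round(float(r*(np.cos(b)-np.cos(a0))/300),4),round(float(-r*(np.sin(b)-np.sin(a0))/300),4),0])
E
python3 -c "
from circ import *
tab(-61.6,[10,30,54,78,102,126,150,174,198,222,246,270]);print();tab(-331.6,[10,30,54,78,102,126,150,174,198,222,242,252])"
```

```text
10 [-0.0187, 0.0081, 0]
30 [-0.0587, 0.014, 0]
54 [-0.1059, 0.0026, 0]
78 [-0.1443, -0.027, 0]
102 [-0.1674, -0.0697, 0]
126 [-0.1711, -0.1181, 0]
150 [-0.1549, -0.1638, 0]
174 [-0.1214, -0.1989, 0]
198 [-0.0766, -0.2174, 0]
222 [-0.0281, -0.216, 0]
246 [0.0157, -0.1951, 0]
270 [0.0471, -0.1581, 0]

10 [0.0081, 0.0187, 0]
30 [0.014, 0.0587, 0]
54 [0.0026, 0.1059, 0]
78 [-0.027, 0.1443, 0]
102 [-0.0697, 0.1674, 0]
126 [-0.1181, 0.1711, 0]
150 [-0.1638, 0.1549, 0]
174 [-0.1989, 0.1214, 0]
198 [-0.2174, 0.0766, 0]
222 [-0.216, 0.0281, 0]
242 [-0.1998, -0.0091, 0]
252 [-0.1871, -0.025, 0]
```

Call:
{"op": "drive_tool", "data": {
  "series": [
    [[-0.0187,0.008,0],[0,0,0],10],
    [[-0.0587,0.014,0],[0,0,0],10],
    [[-0.106,0.0026,0],[0,0,0],10],
    [[-0.144,-0.027,0],[0,0,0],10],
    [[-0.167,-0.07,0],[0,0,0],10],
    [[-0.171,-0.118,0],[0,0,0],10],
    [[-0.155,-0.164,0],[0,0,0],10],
    [[-0.121,-0.199,0],[0,0,0],10],
    [[-0.077,-0.217,0],[0,0,0],10],
    [[-0.028,-0.216,0],[0,0,0],10],
    [[0.016,-0.195,0],[0,0,0],10],
    [[0.047,-0.158,0],[0,0,0],10]
  ]
}}

```text
time_s: 15.05
position: [546.3, -183.3, 250.8]
eef_rot: [-0.0, 0.998, -0.065, -0.002]
force: [-5.2, -0.5, 8.0]
finger_gap: 15.3
grip_force: 12.0
```

Call:
{"op": "drive_tool", "data": {
  "series": [
    [[0.008,0.0187,0],[0,0,0],10],
    [[0.014,0.0587,0],[0,0,0],10],
    [[0.0026,0.106,0],[0,0,0],10],
    [[-0.027,0.144,0],[0,0,0],10],
    [[-0.07,0.167,0],[0,0,0],10],
    [[-0.118,0.171,0],[0,0,0],10],
    [[-0.164,0.155,0],[0,0,0],10],
    [[-0.199,0.121,0],[0,0,0],10],
    [[-0.217,0.077,0],[0,0,0],10],
    [[-0.216,0.028,0],[0,0,0],10],
    [[-0.2,-0.009,0],[0,0,0],10],
    [[-0.187,-0.025,0],[0,0,0],10]
  ]
}}

```text
time_s: 16.05
position: [492.5, -167.9, 250.9]
eef_rot: [0.0, 0.998, -0.065, 0.0]
force: [1.8, -5.2, 3.2]
finger_gap: 15.4
grip_force: 12.0
```

Call:
{"op": "drive_tool", "data": {
  "series": [
    [[0,0,0],[0,0,0],10],
    [[0,0,0],[0,0,0],10]
  ]
}}

```text
time_s: 16.22
position: [492.3, -168.4, 250.9]
eef_rot: [-0.0, 0.998, -0.065, -0.0]
force: [0.4, 0.3, 5.6]
finger_gap: 15.5
grip_force: 12.0
```

```bash
python3 - <<'E'
from mv import *
import pickle
o=bot.get_obs();g=Rs.inv().apply(o['position']+rot(o['eef_rot']).apply([0,0,164])-ctr);p=g-[-20,-150,0];print(g,'r',np.hypot(*p[:2]),'ang',np.degrees(np.arctan2(p[1],p[0])),o['force'])
i=eyes.camera_info('wrist');pickle.dump(i,open('pics/w7.pkl','wb'));im=eyes.read_camera('wrist');cv2.imwrite('pics/w7.png',im)
for n in('top','side'):cv2.imwrite(f'pics/{n}7.png',eyes.read_camera(n))
for n,P in dict(pt=[75,-1.5,50],bl=[85,0.3,46]).items():print(n,[proj(eyes.camera_info(c),S(P),c=='wrist').round(1).tolist() for c in('wrist','top','side')])
E
```

```text
[ -44.91999343 -125.30473817   86.87203056] r 35.08364333375955 ang 135.2595186446241 [0.44754832 0.34027993 5.637488  ]
pt [[[78.4, 65.1]], [[302.8, 183.1]], [[321.1, 249.0]]]
bl [[[79.8, 51.5]], [[302.6, 180.0]], [[324.2, 248.9]]]
```

Call:
{"op": "drive_tool", "data": {
  "series": [
    [[0,0,0],[0,0,0],20],
    [[0,0,0],[0,0,0],30],
    [[0,0,0],[0,0,0],40],
    [[0,0,0],[0,0,0],40],
    [[0,0,-0.02],[0,0,0],40],
    [[0,0,-0.07],[0,0,0],40],
    [[0,0,-0.14],[0,0,0],40],
    [[0,0,-0.2],[0,0,0],40],
    [[0,0,-0.25],[0,0,0],40],
    [[0,0,-0.28],[0,0,0],40],
    [[0,0,-0.3],[0,0,0],40],
    [[0,0,-0.3],[0,0,0],40]
  ]
}}

```text
time_s: 17.37
position: [491.6, -168.7, 341.4]
eef_rot: [-0.0, 0.998, -0.066, 0.0]
force: [-0.1, 0.2, 0.1]
finger_gap: 39.8
grip_force: 0.0
```

Call:
{"op": "drive_tool", "data": {
  "series": [
    [[0.01,-0.02,0],[0,0,0],40],
    [[0.02,-0.07,0],[0,0,0],40],
    [[0.04,-0.14,0],[0,0,0],40],
    [[0.06,-0.21,0],[0,0,0],40],
    [[0.08,-0.28,0],[0,0,0],40],
    [[0.1,-0.34,0],[0,0,0],40],
    [[0.115,-0.39,0],[0,0,0],40],
    [[0.123,-0.417,0],[0,0,0],40],
    [[0.123,-0.417,0],[0,0,0],40],
    [[0.123,-0.417,0],[0,0,0],40]
  ]
}}

```text
time_s: 18.2
position: [544.5, -49.4, 339.6]
eef_rot: [0.0, 0.998, -0.066, -0.001]
force: [-0.6, 0.2, -0.8]
finger_gap: 40.1
grip_force: 0.0
```

```bash
python3 - <<'E'
from mv import *
import pickle
i=eyes.camera_info('wrist');pickle.dump(i,open('pics/w8.pkl','wb'));im=eyes.read_camera('wrist');cv2.imwrite('pics/w8.png',im)
print('cam stage',Rs.inv().apply(i['origin']-ctr))
u,v=proj(i,S([80,0,50]),True)[0];print(u,v,im.shape)
u,v=int(u),int(v);a,b=u-40,max(v-30,0);print('crop origin',a,b)
cv2.imwrite('pics/w8c.png',cv2.resize(im[b:b+60,a:a+80],(800,600),interpolation=0))
mv([0,0,0])
E
```

```text
cam stage [ 69.07427648   0.52899535 319.25100168]
277.3090550875354 105.4115466957187 (420, 560, 3)
crop origin 237 75
stage tcp [ -8.9  -1.  339.8] shift [ 0.0327 -0.0036  1.1327] turn [0. 0. 0.] axes [[1.0, -0.0, -0.003], [-0.0, -1.0, 0.0], [-0.003, -0.0, -1.0]]
```

View pics/w8c.png

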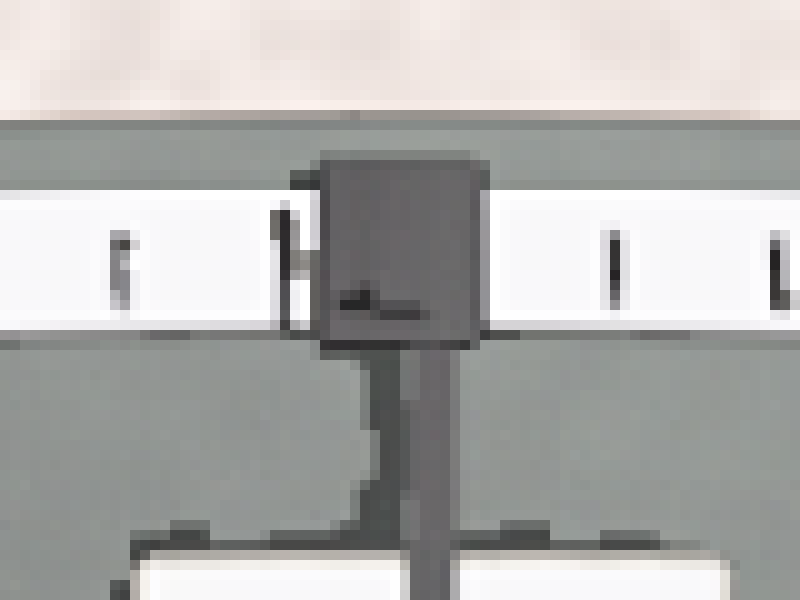

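```bash
python3 - <<'E'
from mv import *
import pickle
im=cv2.imread('pics/w8.png');g=cv2.cvtColor(im,6).astype(float);i=pickle.load(open('pics/w8.pkl','rb'))
def edges(rows,a,b,lvl=None):
    p=g[rows].mean(0)[a:b];bg=np.r_[p[:2],p[-2:]].mean();w=np.clip(bg-p,0,None)
    return p.round(0)
print('foot',edges(slice(96,103),262,292),262);print('ptr',edges(slice(131,135),270,292),270)
tiles=[]
for n,P0,P1 in(('w5',-31.3,0),('w6',-31.3,0),('w7',-2.4,0)):
    j=pickle.load(open(f'pics/{n}.pkl','rb'));m=cv2.imread(f'pics/{n}.png')
    u,v=proj(j,S([82,0,55]),True)[0];a,b=int(u)-13,int(v)-20
    print(n,'origin',a,b,'cam',Rs.inv().apply(j['origin']-ctr).round(0),{z:(proj(j,S([79,0,z]),True)[0]-[a,b]).round(2).tolist() for z in(40,50,60,70)})
    tiles.append(cv2.resize(m[b:b+40,a:a+26],(260,400),interpolation=0))
cv2.imwrite('pics/t.png',np.hstack(tiles))
E
```

```text
foot [250. 254. 175.  45. 152. 212. 162.  78. 100. 100.  98.  97.  99. 101.
 102. 102. 103. 103. 105. 105. 105. 103.  92. 150. 255. 250. 249. 249.
 248. 248.] 262
ptr [246. 246. 247. 247. 247. 248. 251. 203. 102. 101. 103.  96. 170. 246.
 249. 247. 246. 248. 248. 248. 248. 249.] 270
w5 origin 337 82 cam [-145.  -61.  342.] {40: [18.11, 29.76], 50: [15.61, 24.94], 60: [12.98, 19.93], 70: [10.22, 14.71]}
w6 origin 55 107 cam [  78. -178.  298.] {40: [23.32, 22.87], 50: [17.23, 23.6], 60: [10.8, 24.4], 70: [4.02, 25.27]}
w7 origin 59 34 cam [  33. -124.  231.] {40: [26.38, 27.66], 50: [18.18, 25.74], 60: [9.36, 23.74], 70: [-0.15, 21.64]}
```

View pics/t.png

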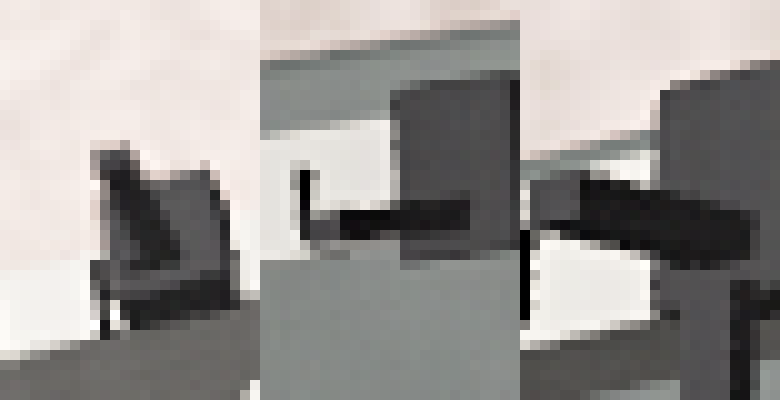

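Call:
{"op": "drive_tool", "data": {
  "series": [
    [[-0.01,0.03,0],[0,0,0],40],
    [[-0.03,0.09,0],[0,0,0],40],
    [[-0.05,0.17,0],[0,0,0],40],
    [[-0.07,0.25,0],[0,0,0],40],
    [[-0.095,0.33,0],[0,0,0],40],
    [[-0.115,0.39,0],[0,0,0],40],
    [[-0.123,0.417,0.01],[0,0,0],40],
    [[-0.123,0.417,0.05],[0,0,0],40],
    [[-0.123,0.417,0.11],[0,0,0],40],
    [[-0.123,0.417,0.17],[0,0,0],40],
    [[-0.123,0.417,0.22],[0,0,0],40],
    [[-0.123,0.417,0.25],[0,0,0],40]
  ]
}}

```text
time_s: 19.25
position: [490.4, -169.3, 263.6]
eef_rot: [-0.0, 0.998, -0.067, -0.002]
force: [-1.3, 0.7, -0.0]
finger_gap: 40.3
grip_force: 0.0
```

Call:
{"op": "drive_tool", "data": {
  "series": [
    [[0,0,0.03],[0,0,0],40],
    [[0,0,0.05],[0,0,0],40],
    [[0,0,0.05],[0,0,0],35],
    [[0,0,0.05],[0,0,0],25],
    [[0,0,0.05],[0,0,0],18],
    [[0,0,0.05],[0,0,0],10],
    [[0,0,0.05],[0,0,0],10],
    [[0,0,0.05],[0,0,0],10],
    [[0,0,0.05],[0,0,0],10],
    [[0,0,0.05],[0,0,0],10]
  ],
  "grip_force": 12
}}

```text
time_s: 20.08
position: [491.7, -168.6, 250.9]
eef_rot: [-0.0, 0.998, -0.066, -0.0]
force: [-0.6, 0.7, 3.6]
finger_gap: 15.4
grip_force: 12.0
```

```bash
python3 - <<'E'
from mv import *
from circ import tab
o=bot.get_obs();g=Rs.inv().apply(o['position']+rot(o['eef_rot']).apply([0,0,164])-ctr);p=g-[-20,-150,0];a=np.degrees(np.arctan2(p[1],p[0]));print(g,'r',np.hypot(*p[:2]),'ang',a,o['force'],o['finger_gap'])
tab(a,[8,20,32,42,46])
E
```

```text
[ -45.5207734  -125.67950495   86.8724274 ] r 35.25331692625642 ang 136.3795313893017 [-0.60291017  0.74281445  3.56410392] 15.4273135058908
8 [0.012, -0.011, 0]
20 [0.0326, -0.024, 0]
32 [0.0555, -0.0325, 0]
42 [0.0755, -0.0358, 0]
46 [0.0837, -0.0362, 0]
```

Call:
{"op": "drive_tool", "data": {
  "series": [
    [[0.012,-0.011,0],[0,0,0],10],
    [[0.0326,-0.024,0],[0,0,0],10],
    [[0.0555,-0.0325,0],[0,0,0],10],
    [[0.0755,-0.0358,0],[0,0,0],10],
    [[0.0845,-0.0362,0],[0,0,0],10],
    [[0.0845,-0.0362,0],[0,0,0],10],
    [[0.0845,-0.0362,0],[0,0,0],10]
  ]
}}

```text
time_s: 20.67
position: [519.3, -161.7, 250.8]
eef_rot: [0.0, 0.998, -0.066, 0.0]
force: [-0.5, -5.9, 4.7]
finger_gap: 15.2
grip_force: 12.0
```

Call:
{"op": "drive_tool", "data": {
  "series": [
    [[0,0,0],[0,0,0],20],
    [[0,0,0],[0,0,0],30],
    [[0,0,0],[0,0,0],40],
    [[0,0,0],[0,0,0],40],
    [[0,0,-0.02],[0,0,0],40],
    [[0,0,-0.07],[0,0,0],40],
    [[0,0,-0.14],[0,0,0],40],
    [[0,0,-0.2],[0,0,0],40],
    [[0,0,-0.25],[0,0,0],40],
    [[0,0,-0.28],[0,0,0],40],
    [[0,0,-0.3],[0,0,0],40],
    [[0,0,-0.3],[0,0,0],40]
  ]
}}

```text
time_s: 21.67
position: [518.3, -161.2, 341.4]
eef_rot: [-0.0, 0.998, -0.066, 0.0]
force: [0.6, -0.0, -0.4]
finger_gap: 39.8
grip_force: 0.0
```

Call:
{"op": "drive_tool", "data": {
  "series": [
    [[0,-0.02,0],[0,0,0],40],
    [[0.01,-0.07,0],[0,0,0],40],
    [[0.015,-0.14,0],[0,0,0],40],
    [[0.02,-0.21,0],[0,0,0],40],
    [[0.03,-0.27,0],[0,0,0],40],
    [[0.035,-0.33,0],[0,0,0],40],
    [[0.038,-0.365,0],[0,0,0],40],
    [[0.038,-0.381,0],[0,0,0],40],
    [[0.038,-0.381,0],[0,0,0],40],
    [[0.038,-0.381,0],[0,0,0],40]
  ]
}}

```text
time_s: 22.5
position: [544.3, -49.6, 339.8]
eef_rot: [0.0, 0.998, -0.066, -0.001]
force: [0.4, -0.9, 0.1]
finger_gap: 39.7
grip_force: 0.0
```

```bash
cat > chk.py <<'E'
from mv import *
i=eyes.camera_info('wrist');im=eyes.read_camera('wrist');cv2.imwrite('pics/w9.png',im);g=cv2.cvtColor(im,6).astype(float)
print('cam stage',Rs.inv().apply(i['origin']-ctr))
u,v=proj(i,S([80,0,50]),True)[0];print(u,v)
def ed(row,a,b,dk,bg):
    p=g[row].mean(0);w=np.clip((bg-p)/(bg-dk),0,1)[a:b];return p[a:b].round(0),round(a+(w*np.arange(b-a)).sum()/w.sum(),2),round(w.sum(),2)
dv=int(round(v-105.4));du=int(round(u-277.3))
print('foot',ed(slice(96+dv,103+dv),268+du,292+du,101,250));print('ptr',ed(slice(131+dv,135+dv),268+du,290+du,101,247))
E
python3 chk.py
```

```text
cam stage [6.88700566e+01 2.76849235e-01 3.19410138e+02]
277.00994607404095 105.27716886830441
foot (array([122.,  89., 100.,  99.,  98.,  98., 100., 102., 102., 102., 104.,
       104., 105., 105., 105., 104.,  75., 220., 254., 249., 249., 249.,
       248., 249.]), np.float64(276.17), np.float64(16.95))
ptr (array([248., 248., 248., 248., 250., 244., 178.,  97., 102., 101., 101.,
       236., 252., 249., 248., 248., 248., 249., 249., 249., 249., 249.]), np.float64(276.26), np.float64(4.56))
```

Call:
{"op": "drive_tool", "data": {
  "series": [
    [[0,0.02,-0.02],[0,0,0],40],
    [[0,0.08,-0.05],[0,0,0],40],
    [[0,0.16,-0.08],[0,0,0],40],
    [[-0.03,0.25,-0.1],[0,0,0],40],
    [[-0.09,0.32,-0.1],[0,0,0],40],
    [[-0.17,0.37,-0.1],[0,0,0],40],
    [[-0.25,0.397,-0.1],[0,0,0],40],
    [[-0.33,0.397,-0.1],[0,0,0],40],
    [[-0.4,0.397,-0.1],[0,0,0],40],
    [[-0.45,0.397,-0.1],[0,0,0],40],
    [[-0.47,0.397,-0.1],[0,0,0],40],
    [[-0.47,0.397,-0.1],[0,0,0],40]
  ]
}}

```text
time_s: 23.55
position: [387.7, -149.6, 371.2]
eef_rot: [-0.0, 0.998, -0.066, -0.0]
force: [0.8, -0.2, 0.5]
finger_gap: 40.3
grip_force: 0.0
```

```bash
python3 - <<'E'
from mv import *
o=bot.get_obs();pre=np.array([-78.5,50,140])-244*z
mv(pre,T);path(o['joint_pos'],[(S(pre),T,12),(S(np.array([-78.5,50,140])-164*z),T,8)])
E
```

```text
stage tcp [-151.  -120.4  371.2] shift [-0.2251 -0.2484  0.186 ] turn [0.617 0.761 0.193] axes [[1.0, -0.001, -0.0], [-0.001, -1.0, -0.0], [-0.0, 0.0, -1.0]]
shift [-0.224 -0.248  0.186] turn [0.617 0.761 0.193]
  end [ 0.02 -0.08 -0.63 -0.81 -0.43  1.9 ] maxstep 0.136
shift [-0.     0.     0.267] turn [0. 0. 0.]
  end [-0.01  0.12 -0.56 -1.07 -0.37  2.21] maxstep 0.041
```

Call:
{"op": "drive_tool", "data": {
  "series": [
    [[-0.005,-0.006,0.004],[0.015,0.02,0.005],40],
    [[-0.02,-0.02,0.016],[0.055,0.07,0.017],45],
    [[-0.04,-0.045,0.034],[0.11,0.14,0.035],45],
    [[-0.063,-0.07,0.052],[0.175,0.215,0.055],45],
    [[-0.086,-0.095,0.071],[0.235,0.29,0.074],45],
    [[-0.11,-0.12,0.09],[0.3,0.37,0.094],45],
    [[-0.132,-0.146,0.109],[0.36,0.446,0.113],45],
    [[-0.154,-0.17,0.128],[0.425,0.522,0.133],45],
    [[-0.177,-0.196,0.147],[0.487,0.6,0.152],45],
    [[-0.2,-0.22,0.165],[0.548,0.676,0.171],45],
    [[-0.217,-0.24,0.18],[0.594,0.733,0.186],45],
    [[-0.225,-0.248,0.186],[0.617,0.761,0.193],45]
  ]
}}

```text
time_s: 24.55
position: [332.4, -65.8, 314.6]
eef_rot: [-0.217, 0.917, -0.135, 0.307]
force: [-1.2, 0.1, -0.2]
finger_gap: 45.1
grip_force: 0.0
```

Call:
{"op": "drive_tool", "data": {
  "series": [
    [[0,0,0],[0,0,0],45],
    [[0,0,0],[0,0,0],45]
  ]
}}

```text
time_s: 24.72
position: [332.8, -66.8, 315.1]
eef_rot: [-0.216, 0.917, -0.135, 0.306]
force: [0.2, -0.4, 0.3]
finger_gap: 44.7
grip_force: 0.0
```

```bash
python3 - <<'E'
from mv import *
mv(np.array([-78.5,50,140])-164*z,T)
i=eyes.camera_info('wrist');im=eyes.read_camera('wrist');cv2.imwrite('pics/w10.png',im)
u,v=proj(i,S([-80,50,140]),True)[0];print(u,v)
g=cv2.cvtColor(im,6);print('bar row',g[int(v),int(u)-18:int(u)+19].tolist())
E
```

```text
stage tcp [-216.3  -45.6  315.1] shift [-0.0048 -0.0003  0.2615] turn [ 0.001  0.001 -0.   ] axes [[0.82, -0.275, 0.503], [-0.001, -0.878, -0.479], [0.573, 0.392, -0.72]]
277.62530541789585 232.60548715302963
bar row [81, 80, 79, 79, 79, 77, 78, 81, 66, 35, 26, 29, 31, 32, 34, 35, 33, 34, 30, 29, 28, 30, 26, 23, 25, 22, 18, 5, 32, 39, 40, 38, 38, 38, 39, 37, 52]
```

Call:
{"op": "drive_tool", "data": {
  "series": [
    [[0,0,0.02],[0,0,0],45],
    [[-0.003,0,0.07],[0,0,0],45],
    [[-0.005,0,0.13],[0,0,0],45],
    [[-0.005,0,0.18],[0,0,0],45],
    [[-0.005,0,0.225],[0,0,0],45],
    [[-0.005,0,0.25],[0,0,0],45],
    [[-0.005,0,0.2615],[0,0,0],45],
    [[-0.005,0,0.2615],[0,0,0],45]
  ]
}}

```text
time_s: 25.43
position: [379.9, -41.0, 256.7]
eef_rot: [-0.216, 0.918, -0.135, 0.305]
force: [0.6, 0.4, 0.0]
finger_gap: 44.9
grip_force: 0.0
```

Call:
{"op": "drive_tool", "data": {
  "series": [
    [[0,0,0],[0,0,0],35],
    [[0,0,0],[0,0,0],25],
    [[0,0,0],[0,0,0],16],
    [[0,0,0],[0,0,0],8],
    [[0,0,0],[0,0,0],8],
    [[0,0,0],[0,0,0],8],
    [[0,0,0],[0,0,0],8],
    [[0,0,0],[0,0,0],8],
    [[0,0,0],[0,0,0],8]
  ],
  "grip_force": 12
}}

```text
time_s: 26.18
position: [379.1, -41.2, 257.7]
eef_rot: [-0.216, 0.917, -0.135, 0.306]
force: [-2.4, -1.5, 1.1]
finger_gap: 13.6
grip_force: 12.0
```

```bash
python3 - <<'E'
from mv import *
o=bot.get_obs();Tn=rot(o['eef_rot']);g=Rs.inv().apply(o['position']+Tn.apply([0,0,164])-ctr);print('grasp',g,o['force'],o['finger_gap'],o['grip_force'])
for b in (0,45):
  for a in range(b+5,b+51,5):
    f=lambda x:np.array([0,65*np.sin(np.radians(x)),65*np.cos(np.radians(x))])
    print(a,(Tn.inv().apply(Rs.apply(f(a)-f(b)))/300).round(3).tolist())
E
```

```text
grasp [-79.8608733   50.27306184 139.66486611] [-2.40139946 -1.46994775  1.09653497] 13.593515706131182 12.000096165575087
5 [-0.006, -0.016, 0.008]
10 [-0.012, -0.031, 0.017]
15 [-0.019, -0.046, 0.027]
20 [-0.027, -0.059, 0.039]
25 [-0.035, -0.071, 0.051]
30 [-0.044, -0.081, 0.063]
35 [-0.054, -0.09, 0.077]
40 [-0.064, -0.098, 0.091]
45 [-0.074, -0.104, 0.106]
50 [-0.084, -0.109, 0.121]
50 [-0.011, -0.005, 0.015]
55 [-0.021, -0.007, 0.03]
60 [-0.032, -0.009, 0.046]
65 [-0.043, -0.008, 0.061]
70 [-0.054, -0.006, 0.077]
75 [-0.064, -0.003, 0.092]
80 [-0.075, 0.003, 0.107]
85 [-0.085, 0.009, 0.121]
90 [-0.094, 0.018, 0.135]
95 [-0.104, 0.028, 0.148]
```

Call:
{"op": "drive_tool", "data": {
  "series": [
    [[-0.006,-0.016,0.008],[0,0,0],8],
    [[-0.012,-0.031,0.017],[0,0,0],8],
    [[-0.019,-0.046,0.027],[0,0,0],8],
    [[-0.027,-0.059,0.039],[0,0,0],8],
    [[-0.035,-0.071,0.051],[0,0,0],8],
    [[-0.044,-0.081,0.063],[0,0,0],8],
    [[-0.054,-0.09,0.077],[0,0,0],8],
    [[-0.064,-0.098,0.091],[0,0,0],8],
    [[-0.074,-0.104,0.106],[0,0,0],8],
    [[-0.074,-0.104,0.106],[0,0,0],8]
  ]
}}

```text
time_s: 27.02
position: [385.3, 5.1, 237.6]
eef_rot: [-0.216, 0.918, -0.135, 0.305]
force: [0.5, -3.0, -3.9]
finger_gap: 13.4
grip_force: 12.0
```

Call:
{"op": "drive_tool", "data": {
  "series": [
    [[-0.011,-0.005,0.015],[0,0,0],8],
    [[-0.021,-0.007,0.03],[0,0,0],8],
    [[-0.032,-0.009,0.046],[0,0,0],8],
    [[-0.043,-0.008,0.061],[0,0,0],8],
    [[-0.054,-0.006,0.077],[0,0,0],8],
    [[-0.064,-0.003,0.092],[0,0,0],8],
    [[-0.075,0.003,0.107],[0,0,0],8],
    [[-0.085,0.009,0.121],[0,0,0],8],
    [[-0.094,0.018,0.135],[0,0,0],8],
    [[-0.097,0.021,0.14],[0,0,0],8],
    [[-0.097,0.021,0.14],[0,0,0],8],
    [[-0.097,0.021,0.14],[0,0,0],8]
  ]
}}

```text
time_s: 28.02
position: [387.9, 24.0, 190.6]
eef_rot: [-0.218, 0.917, -0.135, 0.305]
force: [-0.9, 2.3, -2.3]
finger_gap: 13.1
grip_force: 12.0
```

```bash
python3 - <<'E'
from mv import *
o=bot.get_obs();Tn=rot(o['eef_rot']);g=Rs.inv().apply(o['position']+Tn.apply([0,0,164])-ctr);print('grasp',g,Rs.inv().apply(o['force']),o['finger_gap'],'deg',np.degrees(np.arctan2(g[2]-75,g[1]-50)))
E
```

```text
grasp [-79.98288269 116.47586265  72.57921193] [-1.18065869  2.12471048 -2.30794619] 13.088881687398086 deg -2.0855641588482627
```

Call:
{"op": "drive_tool", "data": {
  "series": [
    [[-0.003,0.003,0.004],[0,0,0],8],
    [[-0.006,0.005,0.008],[0,0,0],8],
    [[-0.007,0.0064,0.0096],[0,0,0],8],
    [[-0.007,0.0064,0.0096],[0,0,0],8],
    [[-0.007,0.0064,0.0096],[0,0,0],8]
  ]
}}

```text
time_s: 28.43
position: [387.9, 24.1, 187.9]
eef_rot: [-0.218, 0.917, -0.134, 0.307]
force: [-7.4, 0.7, 10.8]
finger_gap: 13.3
grip_force: 12.0
```

```bash
cat > gr.py <<'E'
from mv import *
o=bot.get_obs();Tn=rot(o['eef_rot']);g=Rs.inv().apply(o['position']+Tn.apply([0,0,164])-ctr);print('grasp',g,Rs.inv().apply(o['force']),o['finger_gap'],'deg',np.degrees(np.arctan2(g[2]-75,g[1]-50)))
E
python3 gr.py
```

```text
grasp [-79.61791628 116.84708683  70.32407483] [-7.40027314 -0.26139533 10.80414226] 13.254875253375959 deg -4.001297755330386
```

Call:
{"op": "drive_tool", "data": {
  "series": [
    [[0,0,0],[0,0,0],14],
    [[0,0,0],[0,0,0],18],
    [[0,0,0],[0,0,0],28],
    [[0,0,0],[0,0,0],40],
    [[0,0,0],[0,0,0],50],
    [[0,0,0],[0,0,0],55],
    [[0,0,0],[0,0,0],55]
  ]
}}

```text
time_s: 29.02
position: [388.0, 23.2, 186.5]
eef_rot: [-0.216, 0.917, -0.135, 0.305]
force: [-0.8, 0.2, 0.8]
finger_gap: 43.6
grip_force: 0.0
```

Call:
{"op": "drive_tool", "data": {
  "series": [
    [[0,0,-0.02],[0,0,0],55],
    [[0,0,-0.06],[0,0,0],55],
    [[0,0,-0.11],[0,0,0],55],
    [[0,0,-0.16],[0,0,0],55],
    [[0,0,-0.2],[0,0,0],55],
    [[0,0,-0.22],[0,0,0],55],
    [[0,0,-0.22],[0,0,0],55]
  ]
}}

```text
time_s: 29.6
position: [346.3, 2.7, 234.9]
eef_rot: [-0.217, 0.917, -0.134, 0.306]
force: [-0.6, 0.2, 0.6]
finger_gap: 55.0
grip_force: 0.0
```

```bash
python3 - <<'E'
from mv import *
import pickle
o=bot.get_obs();print(o['force'],Rs.inv().apply(o['position']-ctr))
i3=pickle.load(open('pics/w3.pkl','rb'));i=eyes.camera_info('wrist');im=eyes.read_camera('wrist');cv2.imwrite('pics/w11.png',im)
def end(im,i):
    u,v=proj(i,S([-75,115,75]),True)[0];u,v=int(u),int(v);a,b=u-30,v-35
    k=cv2.cvtColor(im,6)[b:b+62,a:a+60];m=(k<50).astype(np.uint8)*255
    n,l,st,c=cv2.connectedComponentsWithStats(m);j=max(range(1,n),key=lambda q:st[q,4] if abs(c[q][0]-30)<12 else 0)
    ys,xs=np.where(l==j);bot_=ys.max();cx=xs[(ys>bot_-12)&(ys<bot_-4)].mean()
    return (a+cx,b+bot_-4,st[j].tolist())
for n,ii,m in(('before',i3,cv2.imread('pics/w3.png')),('after',i,im)):
    u,v,st=end(m,ii);print(n,u,v,st,'pred',proj(ii,S([-83,115,75]),True)[0].round(1))
    # ray on stage plane x=-83
    oo,d=ray(ii,u,v,True);oo=Rs.inv().apply(oo-ctr);d=Rs.inv().apply(d);print(' at x=-83:',(oo+d*(-83-oo[0])/d[0]).round(1))
# side view difference near bar
s0=cv2.imread('pics/side0.png');s1=eyes.read_camera('side');cv2.imwrite('pics/side11.png',s1)
b=[cv2.cvtColor(x,6)[222:240,244:282] for x in(s0,s1)]
print('side diff',np.abs(b[0].astype(int)-b[1]).mean(), b[0][6].tolist(),b[1][6].tolist())
E
```

```text
[-0.59890239  0.24750808  0.61552659] [-212.03816777   25.02340782  234.93146648]
before 270.5 250 [19, 0, 21, 53, 1039] pred [272.9 248.6]
 at x=-83: [-83.  118.7  71.8]
after 274.5 239 [20, 0, 21, 54, 1061] pred [275.1 237.2]
 at x=-83: [-83.  117.8  70.8]
side diff 18.33187134502924 [138, 133, 130, 131, 110, 44, 22, 24, 19, 12, 21, 15, 14, 12, 9, 12, 29, 25, 62, 84, 80, 86, 83, 82, 112, 129, 132, 132, 130, 130, 131, 120, 101, 98, 106, 88, 73, 74] [44, 31, 61, 122, 119, 28, 26, 35, 32, 32, 29, 28, 22, 16, 19, 20, 10, 7, 46, 77, 88, 94, 91, 112, 139, 141, 143, 143, 140, 141, 143, 137, 111, 110, 119, 98, 80, 81]
```

```bash
python3 - <<'E'
from mv import *
import time
a=cv2.imread('pics/side0.png')
b=cv2.imread('pics/side11.png')
for m in(a,b):
    k=((m[:,:,2].astype(int)-m[:,:,0])>50).astype(np.uint8);k[:200]=0
    n,l,s,c=cv2.connectedComponentsWithStats(k);print([c[q].round(1).tolist() for q in range(1,n) if 8<s[q,4]<80 and 240<c[q][0]<370])
print(bot.get_obs()['time_s']);print(bot.sign_off())
E
```

```text
[[281.2, 278.1], [345.0, 290.0]]
[[281.1, 278.0], [344.9, 289.9]]
29.7
the job is handed in; nothing more can be done
None
```

The job is handed in at 29.7 s. The lever was swung fully open, the pointer cranked to within about 0.2 mm of the flag, and the lever swung shut again. In the camera checks the two mounts had not moved; I did not re-check the other desk items.

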